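# Refit the washed burner caps, turn the gas back on and sniff each burner

### The arm

A 6-joint arm with a two-finger parallel gripper is mounted at the origin on the work surface. World frame = base frame: x ahead of the robot, y to its left, z up, the work surface at z = 0. Lengths are in m, angles in degrees, forces in N, time in s.
With the tool pointing down it reaches from about 0.4 to 0.825 m from the base axis. Payload 7 kg.
Tool frame: the origin (TCP) lies midway between the tips of the shut fingers; the grasp point (between the pads) lies 19 mm behind it; z points along the fingers, y is the line along which they close (so a half turn about z gives the same grasp; the last joint's range is limited). The gripper opens to 88 mm and grips with 3 to 60 N. Pads are 19 mm wide; open, the fingers measure 130 mm over their backs; the gripper's body (78 mm by 193 mm) begins 47 mm behind the grasp point.
Start: joints at [-54.483, 20.546, 0.682, 0, -70.136, -16.507], TCP at [0.22, -0.638, 0.227] pointing down, gripper open.
Joint ranges: [-176.03, 176.03], [-82.01, 121.73], [-58.28, 71.71], [-173.87, 95.51], [-174.79, -0.11], [-173.66, 173.66]. Speed limits (degrees/s): [136.94, 136.94, 172.46, 180, 180, 180].

### API

Orientations are given as [roll, pitch, yaw] about the fixed x, y, z axes, in that order (R = Rz(yaw) Ry(pitch) Rx(roll)).
In Python, from plant import get_state, optics, order gives the robot as it stands. The module is installed in compiled form; this text tells all that it offers.
- The arm moves only by the tool send_rows, never from a script. Its argument "moves" is a list of rows, each an object with "slide": the shift along the tool's x, y, z as a fraction of full scale, a list of three; "turn": the turn about the tool's z as a fraction of full scale; "gripper": the opening, from 0 (shut) to 1 (fully open). A call has exactly 5 rows; each row is the pose to reach, as a shift and turn from the pose commanded when the call began, along the tool's axes at that moment; what a row does not reach only later rows make up. Full scale, the value 1, is 150 mm for a shift and 90 degrees for a turn. A row lasts 1/12 s, in which the tool goes at most 41.7 mm and 7.16 degrees, less where a joint would pass 70% of its speed; a pose out of reach is approached as far as the arm can. A call with a number of a shift or a turn outside -1 to 1 is refused whole. A call with a gripper value outside its range is refused whole. The fingers move at their own pace and stop on an object; "newtons" is the grip in N (left out, the last holds). Time passes only in rows, so rows that repeat a pose let the fingers close, or fill a call up. It gives the time, the measured TCP pose, the force, the opening and the grip force at its end, in the units of the state.
- get_state(): the state, without advancing time (a new reading comes with each control period).
- optics.capture(name): name is "scene" or "top"; returns a dict with "img" (420x560x3 uint8, red, green, blue), "intrinsics" (3x3 intrinsics, pixels), "origin" and "attitude" of the camera in the world. Camera axes: x right, y down, z forward; pixel columns grow to the right and rows downward; lengths in m; the calibration is good to about 2 mm. A picture is of the moment at which its call begins. There is no depth.
- order.close_job(): hands the job in; it is judged then, once.
Trained networks look in the newest picture that a camera, given by its name, has taken for a name from the list of things; names that differ only in an ending like _2 or _b are one class to them, and where a whole thing is asked for, a point or a joint stands for the part that bears it (a point fixed in the world has none). Each returns a list of dicts, best first, with "p" (0 to 1); they miss things now and then, are a little off and sometimes report something else, mostly with a low value. They report only what shows in the picture. A call takes as long as a camera call. They do not tell look-alikes from the thing itself.
- optics.look_for(camera, name): "location" ([x, y, z] in m, in world coordinates, good to about 4 mm: the middle of the surface that is visible of it).
The state is a dict: "time_s": time; "joints": joint angles; "qd": joint speeds; "joint_torque": joint torques, N m; "tcp_pos": TCP position; "eef_rot": TCP orientation; "contact_force": force on the tool from outside, world axes, zero at the start; "moment": the same for the moment, N m; "gripper_width": finger opening in m; "gripper_force": force on a finger pad.
Only numpy, scipy, OpenCV 4.12 (cv2) and the standard library are available. Lean on these libraries where they do the work, as an engineer would, in place of code of your own. Each camera call takes 0.05 s, during which the arm holds its last target. There are 200 camera calls.

### The job

The hob has been stripped for washing: put every burner cap that is on the drying mat back on the burner it belongs to, pressed fully home and flush (caps not on the mat are still soaking: leave their burners bare), and only then turn the gas cock beside the hob fully open. Then take the gas detector from its stand and check every refitted burner, going round the hob clockwise from the front-left one: hold the nose steady, pointing straight down, a centimetre or two above the middle of the cap for three seconds, never touching hob or caps with it. Finally lay the detector back in its stand the way it lay, leave the gas on and the caps home, and do not disturb the mug or the screwdriver.

Things in the scene. Friction and masses are not known exactly. Their poses are not given: they have to be found in the camera images.
- hob: Fixed steel gas hob, 420 (x) by 440 (y) mm, 40 mm high; origin under its centre, -x its front (tap knobs, all off, reach 22 mm out), +y its left. Burners 85 mm to front or rear and 105 mm to the side of the middle: small front left, medium rear left, large rear right, long front right. The gas pipe leaves the middle of the right side along -y, 24 mm up.
- cap_small: Dark steel burner cap, small round, right way up on the drying mat left of the hob; may be absent (still soaking). A spigot 28 mm across, 8 mm deep, below a flange 44 mm across, 10 mm thick: grip it by the flange. Origin: centre of the spigot's underside; z up. Belongs on the small burner, spigot in the recess, flange on the crown.
- cap_medium: Dark steel burner cap, medium round, right way up on the drying mat left of the hob; may be absent (still soaking). A spigot 40 mm across, 8 mm deep, below a flange 56 mm across, 10 mm thick: grip it by the flange. Origin: centre of the spigot's underside; z up. Belongs on the medium burner, spigot in the recess, flange on the crown.
- cap_large: Dark steel burner cap, large round, right way up on the drying mat left of the hob; may be absent (still soaking). A spigot 52 mm across, 8 mm deep, below a flange 68 mm across, 10 mm thick: grip it by the flange. Origin: centre of the spigot's underside; z up. Belongs on the large burner, spigot in the recess, flange on the crown.
- cap_long: Dark steel burner cap, long, right way up on the drying mat left of the hob; may be absent (still soaking). A spigot 90 by 22 mm, 8 mm deep, below a flange 108 (its x) by 40 mm (its y), 10 mm thick: grip it by the flange. Origin: centre of the spigot's underside; z up. Belongs on the long burner, its x along the hob's y, either way round, spigot in the recess, flange on the crown.
- burner_small (a point): Centre of the small (front left) burner's open mouth, level with the crown's top, 20 mm above the hob top, 60 mm above the worktop. Fixed aluminium crown 40 mm across, 32 mm inside; recess 9 mm deep, 4 mm wider overall than the cap's spigot. A cap fully home has its origin 8 mm below this point, its top 10 mm above.
- burner_medium (a point): Centre of the medium (rear left) burner's open mouth, level with the crown's top, 20 mm above the hob top, 60 mm above the worktop. Fixed aluminium crown 52 mm across, 44 mm inside; recess 9 mm deep, 4 mm wider overall than the cap's spigot. A cap fully home has its origin 8 mm below this point, its top 10 mm above.
- burner_large (a point): Centre of the large (rear right) burner's open mouth, level with the crown's top, 20 mm above the hob top, 60 mm above the worktop. Fixed aluminium crown 64 mm across, 56 mm inside; recess 9 mm deep, 4 mm wider overall than the cap's spigot. A cap fully home has its origin 8 mm below this point, its top 10 mm above.
- burner_long (a point): Centre of the long (front right) burner's open mouth, level with the crown's top, 20 mm above the hob top, 60 mm above the worktop. Fixed aluminium crown 104 (along the hob's y) by 36 mm, 94 by 26 mm inside; recess 9 mm deep, 4 mm wider overall than the cap's spigot. A cap fully home has its origin 8 mm below this point, its top 10 mm above.
- cock (a joint): Lever of the gas cock right of the hob, vertical axis, rad: 0 = shut (across the pipe, pointing to the hob's front, -x), 1.57 = fully open (in line with the pipe, pointing at the hob, +y). Opens clockwise seen from above, hard stops at both ends; stays where left (friction 0.15 N m, about 3 N at the grip).
- cock_grip (a point): Centre of the lever's black sleeve, 48 mm long along the lever, 14 mm wide, 14 mm high, 52 mm from the turning axis, 65 mm above the worktop; moves with the lever.
- cock_axis (a point): Point on the lever's vertical turning axis, at the height of the sleeve's centre, 70 mm right of the hob's side.
- detector: Hand-held gas detector: grey body 130 (x) by 32 (y) by 30 (z) mm; a thin steel probe runs on from its +x end and bends down to a black sensor nose 16 mm thick. Origin: centre of the body's underside. About 0.25 kg, balanced within 15 mm of the body's middle. Starts level in its stand, underside 55 mm above the worktop.
- detector_tip (a point): Lower end of the detector's sensor nose: 120 mm ahead (+x) of the body's origin and 35 mm below its underside; the nose points along the detector's -z.
- stand: Fixed black stand of the detector, foot 130 by 80 by 12 mm, origin under its centre. Two posts at x = -45 and +45 mm, 14 mm thick, saddles 55 mm above the worktop between cheeks up to 73 mm, 38 mm apart. The detector lies across both along the stand's x, origin at x 0, y 0, z 55 mm, nose beyond the +x end; free between the posts for the fingers.
- mug: White mug, 80 mm across, 95 mm high, right of the hob towards its rear; leave alone. Origin under its centre.
- screwdriver: Black-handled screwdriver, 190 mm long, lying at the front right; leave alone. Origin under its middle.
Not all that is in view belongs to the job. Leave any pink or purple look-alike of the cap_large alone.

How it is judged (in metres and radians):
On the way, in this order (a step that is already met when the one before it is completed fails the run):
1. every cap present is fully home on its own burner, the gas still shut (horizontal distance between cap_small and burner_small below 0.005 m and z of cap_small in the frame of burner_small below -0.0055 m and angle between each of cap_small, cap_medium, cap_large, cap_long's own z axis and vertical below 0.08 rad and horizontal distance between cap_medium and burner_medium below 0.005 m and z of cap_medium in the frame of burner_medium below -0.0055 m and horizontal distance between cap_large and burner_large below 0.005 m and z of cap_large in the frame of burner_large below -0.0055 m and horizontal distance between cap_long and burner_long below 0.005 m and z of cap_long in the frame of burner_long below -0.0055 m and value of joint cock below 0.35 rad), for 0.2 s.
2. the gas cock is fully open (value of joint cock above 1.42 rad), for 0.2 s.
3. the detector's nose is held steady, pointing down, 2 to 32 mm above the middle of the front-left burner's seated cap for 2 s (skipped if that cap is absent) (horizontal distance between detector_tip and cap_small below 0.016 m and z of detector_tip in the frame of cap_small between 0.02 and 0.05 m and angle between the z axis of detector and the z axis of cap_small, either way round below 0.3 rad and horizontal distance between cap_small and burner_small below 0.005 m and z of cap_small in the frame of burner_small below -0.0055 m and angle between cap_small's own z axis and vertical below 0.08 rad), for 2 s.
4. the detector's nose is held steady, pointing down, 2 to 32 mm above the middle of the rear-left burner's seated cap for 2 s (skipped if that cap is absent) (horizontal distance between detector_tip and cap_medium below 0.016 m and z of detector_tip in the frame of cap_medium between 0.02 and 0.05 m and angle between the z axis of detector and the z axis of cap_medium, either way round below 0.3 rad and horizontal distance between cap_medium and burner_medium below 0.005 m and z of cap_medium in the frame of burner_medium below -0.0055 m and angle between cap_medium's own z axis and vertical below 0.08 rad), for 2 s.
5. the detector's nose is held steady, pointing down, 2 to 32 mm above the middle of the rear-right burner's seated cap for 2 s (skipped if that cap is absent) (horizontal distance between detector_tip and cap_large below 0.016 m and z of detector_tip in the frame of cap_large between 0.02 and 0.05 m and angle between the z axis of detector and the z axis of cap_large, either way round below 0.3 rad and horizontal distance between cap_large and burner_large below 0.005 m and z of cap_large in the frame of burner_large below -0.0055 m and angle between cap_large's own z axis and vertical below 0.08 rad), for 2 s.
6. the detector's nose is held steady, pointing down, 2 to 32 mm above the middle of the front-right burner's seated cap for 2 s (skipped if that cap is absent) (horizontal distance between detector_tip and cap_long below 0.016 m and z of detector_tip in the frame of cap_long between 0.02 and 0.05 m and angle between the z axis of detector and the z axis of cap_long, either way round below 0.3 rad and horizontal distance between cap_long and burner_long below 0.005 m and z of cap_long in the frame of burner_long below -0.0055 m and angle between cap_long's own z axis and vertical below 0.08 rad), for 2 s.
At the end, for the whole second after the job is handed in: Each cap present is in its own burner (within 5 mm, spigot over 5.5 of 8 mm down, tilt under 0.08 rad); cock over 1.42 rad; detector at rest, level in both saddles of its stand, within 20 mm lengthwise and 6 mm sideways, nose at the +x end (horizontal distance between cap_small and burner_small below 0.005 m and z of cap_small in the frame of burner_small below -0.0055 m and angle between each of cap_small, cap_medium, cap_large, cap_long's own z axis and vertical below 0.08 rad and horizontal distance between cap_medium and burner_medium below 0.005 m and z of cap_medium in the frame of burner_medium below -0.0055 m and horizontal distance between cap_large and burner_large below 0.005 m and z of cap_large in the frame of burner_large below -0.0055 m and horizontal distance between cap_long and burner_long below 0.005 m and z of cap_long in the frame of burner_long below -0.0055 m and value of joint cock above 1.42 rad and x of detector in the frame of stand between -0.02 and 0.02 m and y of detector in the frame of stand between -0.006 and 0.006 m and z of detector in the frame of stand between 0.05 and 0.059 m and x of detector_tip in the frame of stand above 0.09 m and angle between detector's own z axis and vertical below 0.1 rad and linear speed of detector below 0.02 m/s); the robot touches nothing.
It fails at once if the mug or screwdriver was disturbed (moved over 25 mm) (distance of any of mug, screwdriver from where it was at the start of the episode above 0.025 m).
It fails at once if the detector was pushed against the hob or a cap (contact force between detector and hob above 1.5 N or contact force between detector and cap_small above 1.5 N or contact force between detector and cap_medium above 1.5 N or contact force between detector and cap_large above 1.5 N or contact force between detector and cap_long above 1.5 N).
Of cap_small, cap_medium, cap_large, cap_long only 3 to 4 are there at a start; the rules pass over those that are not, and their reading is None.
At some moment in a run one of cap_small, cap_medium, cap_large, cap_long may be knocked a few centimetres aside while the robot is not near it.
It also fails if it takes over 210 s, if anything falls off the work surface, if the arm or the gripper's body presses on something with over 40 N, if the wrist force passes 120 N, or if a joint passes its speed limit or range.

## Working session

There is one attempt and no reset: what is moved stays moved. The work goes in short steps, Python scripts to look and compute and a tool call to move; the robot and the scene stay as the last step left them, time stands still between calls to the robot, and variables do not carry over. Pictures are saved under pics/ and viewed, at most 14 in all, crops included, and the job is handed in when it is done.

Besides the shell and the picture viewer there is one more tool, called after "Request:" as name(argument=value, ...) on one line, values as JSON. send_rows: Moves the arm, as the interface text tells. Shift numbers are shares of 150 mm and turn numbers shares of 90 degrees, none past 1 either way. Its arguments: {"type":"object","properties":{"moves":{"type":"array"},"newtons":{"type":"number"}},"required":["moves"]}

```bash
mkdir -p pics; cat > h.py <<'E'
import numpy as np, cv2
from plant import get_state, optics, order
from scipy.spatial.transform import Rotation as R
def snap(cam,fn=None):
    d=optics.capture(cam)
    if fn: cv2.imwrite('pics/'+fn,d['img'][:,:,::-1])
    return d
def att(d):
    a=np.array(d['attitude'],float)
    return a if a.shape==(3,3) else R.from_euler('xyz',a,degrees=True).as_matrix()
def pix2z(d,u,v,z):
    K=np.array(d['intrinsics']);r=att(d)@np.linalg.solve(K,[u,v,1]);o=np.array(d['origin'])
    return o+r*(z-o[2])/r[2]
def proj(d,p):
    K=np.array(d['intrinsics']);c=att(d).T@(np.array(p)-np.array(d['origin']));q=K@c
    return q[:2]/q[2]
E
python3 - <<'E'
from h import *
for c in ['scene','top']:
    d=snap(c,c+'0.png');print(c,d['origin'],d['attitude'],d['intrinsics'])
    for n in 'hob cap_small cap_medium cap_large cap_long cock cock_grip detector detector_tip stand mug screwdriver'.split():
        print(n,[(np.round(x['location'],3).tolist(),round(x['p'],2)) for x in optics.look_for(c,n)])
print(get_state())
E
```

```text
scene [0.98289402 0.84357482 1.14581751] [-137.1299742     0.80331515  148.57305575] [[457.52178765   0.         281.55554011]
 [  0.         457.52178765 211.23406072]
 [  0.           0.           1.        ]]
hob [([0.589, -0.006, 0.039], 0.89)]
cap_small []
cap_medium [([0.562, 0.329, 0.02], 0.6), ([0.552, 0.429, 0.014], 0.32)]
cap_large [([0.461, 0.342, 0.013], 0.92), ([0.269, 0.318, 0.016], 0.76), ([0.554, 0.428, 0.015], 0.58)]
cap_long [([0.456, 0.442, 0.014], 0.77)]
cock [([0.528, -0.319, 0.064], 0.56), ([0.595, -0.001, 0.036], 0.31)]
cock_grip []
detector [([0.481, -0.429, 0.078], 0.75)]
detector_tip [([0.483, -0.428, 0.08], 0.66)]
stand [([0.461, -0.411, 0.012], 0.77)]
mug [([0.709, -0.336, 0.06], 0.7)]
screwdriver [([0.593, -0.004, 0.039], 0.61), ([0.285, -0.343, 0.019], 0.55)]
top [ 0.3721422  -0.01126935  1.3144302 ] [-174.0801882    -0.49891612  -89.1593276 ] [[526.44996339   0.         283.20243309]
 [  0.         526.44996339 207.94617141]
 [  0.           0.           1.        ]]
hob [([0.566, -0.049, 0.038], 0.84)]
cap_small []
cap_medium [([0.558, 0.325, 0.016], 0
[... 495 characters left out ...]
driver []
{'time_s': 1.3, 'joints': array([-5.44816575e+01,  2.05480450e+01,  6.81100362e-01,  4.70069962e-04,
       -7.01355370e+01, -1.65063883e+01]), 'qd': array([ 0.00431277,  0.03077804,  0.07008684,  0.00961947,  0.02984417,
       -0.02238491]), 'joint_torque': array([ 4.40838448e-04, -5.82396555e+01,  2.93285716e+01,  7.00224459e+00,
        1.22012204e-02,  3.81880852e-06]), 'tcp_pos': array([ 0.21985645, -0.63816495,  0.22653716]), 'eef_rot': array([ 1.79997746e+02, -1.12895503e-03, -1.60987886e+02]), 'contact_force': array([ 0.32204093,  0.27390178, -0.16085173]), 'moment': array([ 0.04471499, -0.0043753 , -0.02392324]), 'gripper_force': 0.0, 'gripper_width': 0.08737536492660057}
```

View pics/top0.png

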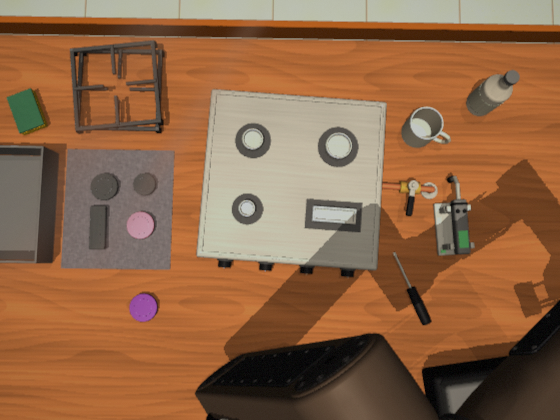

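View pics/scene0.png

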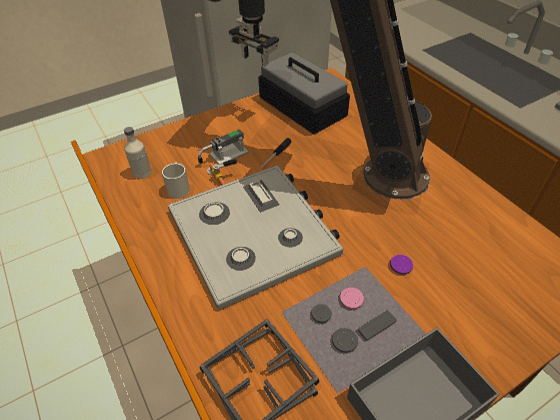

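The top view shows three grey caps on the mat: round ones at (104,186) and (145,184), and a long one at (98,227). The pink (140,225) and purple (144,307) ones are look-alikes. The cock is at (410,190) and the detector at (460,225) with its nose towards the rear.

```bash
cat > m.py <<'E'
from h import *
def blobs(d,x0,x1,y0,y1,f,z,amin=60):
    im=d['img'][y0:y1,x0:x1]; m=f(im.astype(int)).astype(np.uint8)
    n,l,s,c=cv2.connectedComponentsWithStats(m)
    out=[]
    for i in range(1,n):
        if s[i,4]<amin: continue
        pts=np.argwhere(l==i)[:,::-1]+[x0,y0]
        w=np.array([pix2z(d,u,v,z)[:2] for u,v in pts])
        r=cv2.minAreaRect((w*1000).astype(np.float32))
        sc=np.linalg.norm(pix2z(d,*c[i]+[x0,y0],z)-pix2z(d,*(c[i]+[x0+1,y0]),z))*1000
        out.append((c[i]+[x0,y0],w.mean(0),[round(x+sc,1) for x in r[1]],round(r[2],1),2*np.sqrt(s[i,4]*sc*sc/np.pi)))
    return out
E
python3 - <<'E'
from m import *
d=snap('top')
print('caps')
im=d['img']; print(im[186,104],im[184,145],im[200,120],im[227,98],im[240,75])
for b in blobs(d,66,170,152,265,lambda a:a.max(2)<68,.018): print(b)
print('inner')
for b in blobs(d,205,380,100,255,lambda a:a.max(2)<90,.06): print(b)
m=(im.astype(int).min(2)>110)&(abs(im[:,:,0].astype(int)-im[:,:,2])<50)
m=m.astype(np.uint8);m[:85]=0;m[275:]=0;m[:,:190]=0;m[:,392:]=0
m=cv2.morphologyEx(m,cv2.MORPH_CLOSE,np.ones((5,5)))
cs=max(cv2.findContours(m,0,2)[0],key=cv2.contourArea)
print(cv2.approxPolyDP(cs,6,True).reshape(-1,2).tolist())
z=cv2.resize(im[85:275,190:480],None,fx=2.7,fy=2.7,interpolation=cv2.INTER_CUBIC);cv2.imwrite('pics/z1.png',z[:,:,::-1])
E
```

```text
caps
[85 80 74] [100  87  80] [124 113 108] [85 81 75] [117 105 102]
(array([105.46052632, 223.71052632]), array([0.46097737, 0.41622601]), [np.float64(103.5), np.float64(7.6)], 1.4, np.float64(24.138722347019264))
inner
(array([252.96905222, 141.75241779]), array([0.66270549, 0.05542433]), [np.float64(84.0), np.float64(82.5)], 1.0, np.float64(62.21714197670918))
(array([336.52380952, 148.34353741]), array([ 0.6498188 , -0.14751715]), [np.float64(93.8), np.float64(94.8)], 0.9, np.float64(66.45146004469136))
(array([246.16883117, 208.76623377]), array([0.49904601, 0.06832822]), [np.float64(68.1), np.float64(72.5)], 85.9, np.float64(52.970311573347416))
(array([334.68545216, 216.55439056]), array([ 0.48361811, -0.14381189]), [np.float64(134.8), np.float64(71.0)], 86.5, np.float64(74.67516313605236))
[[212, 90], [197, 255], [326, 261], [313, 255], [336, 230], [304, 227], [306, 199], [380, 206], [386, 104]]
```

View pics/z1.png

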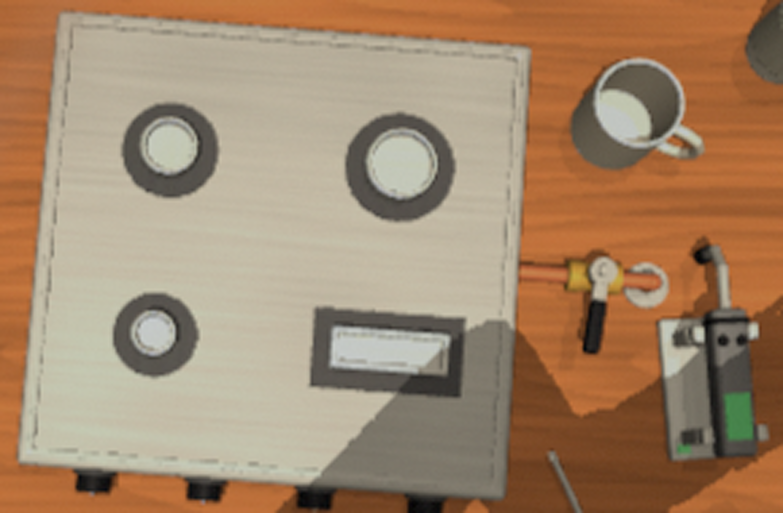

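```bash
cat >> m.py <<'E'
def hull_c(d,outline,x,y,yaw,z0,z1):
    c,s=np.cos(yaw),np.sin(yaw)
    P=[proj(d,[x+c*a-s*b,y+s*a+c*b,z]) for a,b in outline for z in(z0,z1)]
    h=cv2.convexHull(np.array(P,np.float32)); M=cv2.moments(h); return np.array([M['m10'],M['m01']])/M['m00'],M['m00'],h
def circ(D): t=np.linspace(0,2*np.pi,60);return np.c_[np.cos(t),np.sin(t)]*D/2
def rect(a,b): return np.array([[1,1],[-1,1],[-1,-1],[1,-1]])*[a/2,b/2]
def locate(d,outline,c0,yaw,z0,z1):
    p=pix2z(d,*c0,z1)[:2]
    for _ in range(4):
        c,_,_=hull_c(d,outline,*p,yaw,z0,z1)
        p=p+pix2z(d,*c0,z1)[:2]-pix2z(d,*c,z1)[:2]
    return p,hull_c(d,outline,*p,yaw,z0,z1)[1]
E
python3 - <<'E'
from m import *
from scipy.optimize import least_squares
d=snap('top');im=d['img'].astype(int)
# caps
g=im.max(2)
for th in (95,104,108):
  m=((im.max(2)<th)).astype(np.uint8); m[:152]=0;m[265:]=0;m[:,:66]=0;m[:,170:]=0
  m=cv2.morphologyEx(m,cv2.MORPH_OPEN,np.ones((3,3)))
  n,l,s,c=cv2.connectedComponentsWithStats(m)
  print(th,[(c[i].round(1).tolist(),s[i].tolist()) for i in range(1,n) if s[i,4]>100])
  if th==104: L=[(c[i],s[i,4],l==i) for i in range(1,n) if s[i,4]>150]
for c,a,mk in L:
  for nm,o in (('s',circ(.044)),('m',circ(.056)),('l',circ(.068)),('long',rect(.108,.04))):
    yaw=0
    if nm=='long':
      r=cv2.minAreaRect(np.argwhere(mk)[:,::-1].astype(np.float32)); 
      q=cv2.boxPoints(r); e=max([(q[0],q[1]),(q[1],q[2])],key=lambda e:np.linalg.norm(e[0]-e[1]))
      v=pix2z(d,*e[1],.018)-pix2z(d,*e[0],.018); yaw=np.arctan2(v[1],v[0])
    p,A=locate(d,o,c,yaw,.008,.018); print(nm,p.round(4),'area',a,'model',round(A),round(np.degrees(yaw),1))
# hob
m=(im.max(2)<95).astype(np.uint8)
C=[]
for (u,v) in ((253,141),(338,147),(247,209)):
  mm=m.copy(); k=np.zeros_like(mm); cv2.circle(k,(u,v),24,1,-1); mm&=k
  cs=max(cv2.findContours(mm,0,2)[0],key=cv2.contourArea); M=cv2.moments(cv2.convexHull(cs));C.append((M['m10']/M['m00'],M['m01']/M['m00']))
B=[(.085,.105),(.085,-.105),(-.085,.105)]
cor=[((.21,.22),(213,90.2)),((.21,-.22),(386.3,102.4)),((-.21,.22),(197.4,256.5)),((-.21,-.22),(377.4,269))]
def T(p,a): c,s=np.cos(p[2]),np.sin(p[2]); return [p[0]+c*a[0]-s*a[1],p[1]+s*a[0]+c*a[1]]
def f(p): return np.concatenate([proj(d,T(p,a)+[.041])-c for a,c in zip(B,C)]+[proj(d,T(p,a)+[.04])-c for a,c in cor])
s=least_squares(f,[.57,-.04,0]);print(s.x,np.degrees(s.x[2]),s.fun.round(1))
p=s.x
D=snap('scene')
for dd,n in((d,'ot'),(D,'os')):
  I=cv2.resize(dd['img'],None,fx=3,fy=3)[:,:,::-1].copy()
  dr=lambda pts,col:cv2.polylines(I,[(np.array([proj(dd,q) for q in pts])*3+1).astype(int)],True,col,1)
  dr([T(p,a)+[.04] for a,_ in [cor[i] for i in(0,1,3,2)]],(255,0,0))
  for a,o in zip(B+[(-.085,-.105)],(circ(.052),circ(.064),circ(.04),rect(.036,.104))):
    dr([T(p,np.array(a)+q)+[.06] for q in o],(0,0,255))
  c=np.array([proj(dd,T(p,(0,0))+[.04])]).astype(int)[0]
  cv2.imwrite(f'pics/{n}.png',I[c[1]*3-300:c[1]*3+300,c[0]*3-330:c[0]*3+330])
E
```

```text
95 [([105.2, 186.1], [91, 173, 30, 27, 628]), ([98.7, 226.5], [89, 205, 20, 44, 824])]
104 [([105.1, 186.2], [91, 172, 30, 29, 674]), ([144.3, 183.8], [133, 173, 24, 23, 394]), ([98.9, 226.7], [89, 204, 21, 46, 888])]
108 [([105.1, 186.1], [90, 172, 31, 29, 695]), ([145.0, 183.9], [133, 173, 25, 23, 447]), ([98.9, 226.7], [89, 204, 21, 46, 892])]
s [0.5549 0.4232] area 674 model 269 0.0
m [0.5549 0.4231] area 674 model 427 0.0
l [0.5549 0.4231] area 674 model 621 0.0
long [0.5548 0.423 ] area 674 model 739 -89.1
s [0.5624 0.3261] area 394 model 264 0.0
m [0.5624 0.3261] area 394 model 420 0.0
l [0.5624 0.3261] area 394 model 612 0.0
long [0.5624 0.326 ] area 394 model 733 -89.1
s [0.4535 0.4336] area 888 model 275 0.0
m [0.4535 0.4335] area 888 model 436 0.0
l [0.4536 0.4335] area 888 model 634 0.0
long [0.4536 0.4336] area 888 model 775 1.2
[ 0.57911134 -0.04371081 -0.05727588] -3.281665912212843 [ 0.5  0.3  0.6  0.2  0.8  0.6 -2.1 -2.   0.8 -1.4 -1.5  0.7  0.8  1.4]
```

View pics/ot.png

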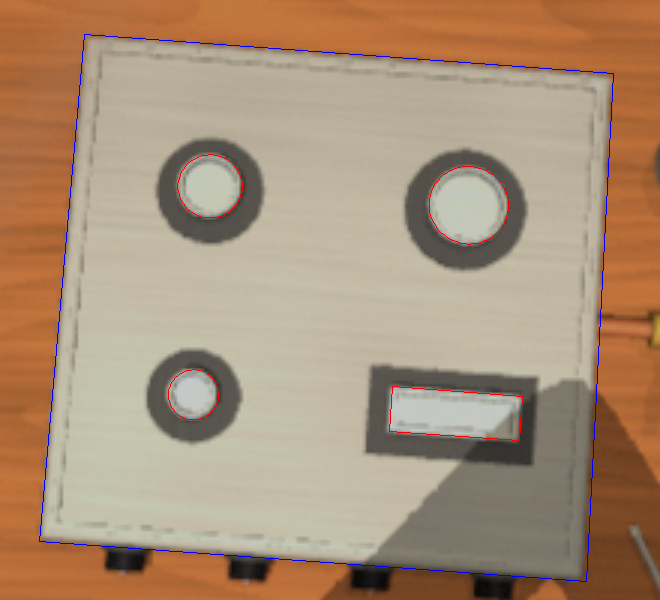

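View pics/os.png

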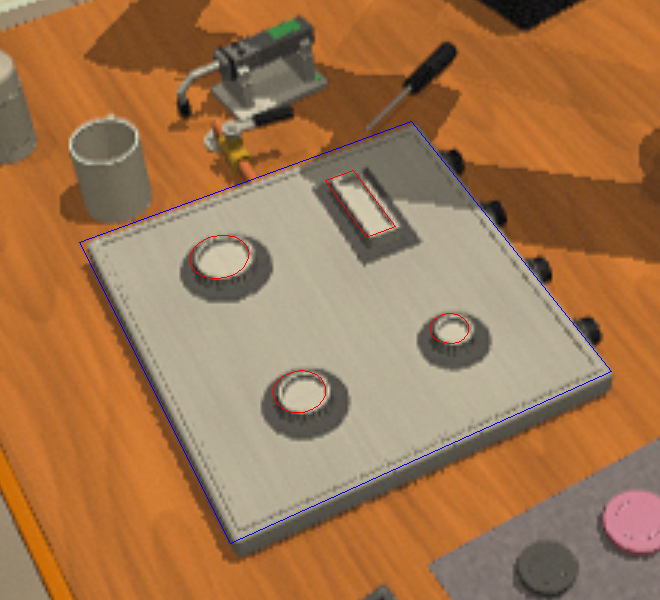

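The overlays match hob and crowns in both views to about a pixel. Present: medium (145,184), large (105,186) and long (98,227). The small cap is absent.

```bash
cat > plan.py <<'E'
from h import *
def plan(wps,start=None,step=.19,tstep=34,dec=3):
    "wps: (x,y,z,yaw); prints one line per call: slide x,y,z and turn"
    s=get_state(); p=np.array(s['tcp_pos']) ; y=s['eef_rot'][2]
    if start is not None: p,y=np.array(start[:3]),start[3]
    for w in wps:
        t=np.array(w[:3]); dy=(w[3]-y+180)%360-180
        n=int(max(1,np.ceil(np.linalg.norm(t-p)/step),np.ceil(abs(dy)/tstep)))
        k=0
        while True:
            k+=1; left=max(1,n-k+1)
            d=(t-p)/left; dt=((w[3]-y+180)%360-180)/left
            f=R.from_euler('xyz',[180,0,y],degrees=True).inv().apply(d)/.15
            m=max(1,abs(f).max()/.97); f=np.round(f/m,dec); tn=round(-dt/m/90,dec)
            p=p+R.from_euler('xyz',[180,0,y],degrees=True).apply(f*.15); y=y-tn*90
            print(f.tolist(),tn,'->',p.round(4).tolist(),round(y,1))
            if k>=n and np.linalg.norm(t-p)<.001: break
        print('--')
E
python3 - <<'E'
from plan import *
plan([(.5624,.3261,.22,-135),(.5624,.3261,.1,-135),(.5624,.3261,.006,-135)])
E
```

```text
[-0.709, 0.889, 0.007] -0.048 -> [0.277, -0.4775, 0.2256] -156.7
[-0.774, 0.833, 0.007] -0.048 -> [0.3341, -0.3168, 0.2245] -152.4
[-0.834, 0.773, 0.008] -0.048 -> [0.3911, -0.156, 0.2233] -148.0
[-0.89, 0.707, 0.007] -0.048 -> [0.4482, 0.0046, 0.2223] -143.7
[-0.941, 0.638, 0.008] -0.048 -> [0.5053, 0.1653, 0.2211] -139.4
[-0.97, 0.557, 0.007] -0.048 -> [0.5614, 0.3235, 0.22] -135.1
[-0.017, 0.008, 0.0] -0.001 -> [0.5624, 0.3261, 0.22] -135.0
--
[-0.0, -0.0, 0.8] 0.0 -> [0.5624, 0.3261, 0.1] -135.0
--
[-0.0, -0.0, 0.627] 0.0 -> [0.5624, 0.3261, 0.006] -135.0
--
```

Request:
send_rows(moves=[{"slide": [-0.71,0.89,0.007],"turn": -0.048,"gripper": 1},{"slide": [-0.71,0.89,0.007],"turn": -0.048,"gripper": 1},{"slide": [-0.71,0.89,0.007],"turn": -0.048,"gripper": 1},{"slide": [-0.71,0.89,0.007],"turn": -0.048,"gripper": 1},{"slide": [-0.71,0.89,0.007],"turn": -0.048,"gripper": 1}], newtons=20)

```text
time_s: 1.87
tcp_pos: [0.2781, -0.4727, 0.2261]
eef_rot: [-180.0, 0.1, -156.5]
contact_force: [-0.7, 0.5, 0.2]
gripper_width: 0.0875
gripper_force: 0.0
```

Request:
send_rows(moves=[{"slide": [-0.77,0.83,0.007],"turn": -0.048,"gripper": 1},{"slide": [-0.77,0.83,0.007],"turn": -0.048,"gripper": 1},{"slide": [-0.77,0.83,0.007],"turn": -0.048,"gripper": 1},{"slide": [-0.77,0.83,0.007],"turn": -0.048,"gripper": 1},{"slide": [-0.77,0.83,0.007],"turn": -0.048,"gripper": 1}])

```text
time_s: 2.28
tcp_pos: [0.3353, -0.3127, 0.225]
eef_rot: [-180.0, 0.1, -152.1]
contact_force: [-0.9, 0.5, 0.5]
gripper_width: 0.0876
gripper_force: 0.0
```

Request:
send_rows(moves=[{"slide": [-0.83,0.77,0.007],"turn": -0.048,"gripper": 1},{"slide": [-0.83,0.77,0.007],"turn": -0.048,"gripper": 1},{"slide": [-0.83,0.77,0.007],"turn": -0.048,"gripper": 1},{"slide": [-0.83,0.77,0.007],"turn": -0.048,"gripper": 1},{"slide": [-0.83,0.77,0.007],"turn": -0.048,"gripper": 1}])

```text
time_s: 2.7
tcp_pos: [0.3925, -0.1524, 0.2241]
eef_rot: [-180.0, 0.1, -147.7]
contact_force: [0.3, -1.6, 0.5]
gripper_width: 0.0875
gripper_force: 0.0
```

Request:
send_rows(moves=[{"slide": [-0.89,0.71,0.007],"turn": -0.048,"gripper": 1},{"slide": [-0.89,0.71,0.007],"turn": -0.048,"gripper": 1},{"slide": [-0.89,0.71,0.007],"turn": -0.048,"gripper": 1},{"slide": [-0.89,0.71,0.007],"turn": -0.048,"gripper": 1},{"slide": [-0.89,0.71,0.007],"turn": -0.048,"gripper": 1}])

```text
time_s: 3.12
tcp_pos: [0.4496, 0.0086, 0.2228]
eef_rot: [-180.0, 0.1, -143.5]
contact_force: [0.5, -0.4, 0.2]
gripper_width: 0.0876
gripper_force: 0.0
```

Request:
send_rows(moves=[{"slide": [-0.94,0.64,0.007],"turn": -0.048,"gripper": 1},{"slide": [-0.94,0.64,0.007],"turn": -0.048,"gripper": 1},{"slide": [-0.94,0.64,0.007],"turn": -0.048,"gripper": 1},{"slide": [-0.94,0.64,0.007],"turn": -0.048,"gripper": 1},{"slide": [-0.94,0.64,0.007],"turn": -0.048,"gripper": 1}])

```text
time_s: 3.53
tcp_pos: [0.5064, 0.1698, 0.2209]
eef_rot: [-180.0, 0.1, -139.2]
contact_force: [0.1, -0.0, 0.3]
gripper_width: 0.0877
gripper_force: 0.0
```

```bash
python3 - <<'E'
from plan import *
s=get_state();print(s['tcp_pos'],s['eef_rot'],s['time_s'])
plan([(.5624,.3261,.10,-135),(.5624,.3261,.006,-135)])
E
```

```text
[0.50644686 0.16982742 0.22094039] [-1.79974215e+02  6.38827245e-02 -1.39213701e+02] 3.5333
[-0.481, 0.273, 0.403] -0.023 -> [0.5343, 0.248, 0.1605] -137.1
[-0.492, 0.255, 0.403] -0.024 -> [0.5624, 0.3262, 0.1] -135.0
--
[0.001, -0.0, 0.627] 0.0 -> [0.5623, 0.3261, 0.006] -135.0
--
```

Request:
send_rows(moves=[{"slide": [-0.48,0.27,0.4],"turn": -0.023,"gripper": 1},{"slide": [-0.48,0.27,0.4],"turn": -0.023,"gripper": 1},{"slide": [-0.48,0.27,0.4],"turn": -0.023,"gripper": 1},{"slide": [-0.48,0.27,0.4],"turn": -0.023,"gripper": 1},{"slide": [-0.48,0.27,0.4],"turn": -0.023,"gripper": 1}])

```text
time_s: 3.95
tcp_pos: [0.5323, 0.2426, 0.16]
eef_rot: [-180.0, -0.1, -137.3]
contact_force: [0.0, -0.3, -0.6]
gripper_width: 0.0879
gripper_force: 0.0
```

Request:
send_rows(moves=[{"slide": [-0.49,0.258,0.4],"turn": -0.024,"gripper": 1},{"slide": [-0.49,0.258,0.4],"turn": -0.024,"gripper": 1},{"slide": [-0.49,0.258,0.4],"turn": -0.024,"gripper": 1},{"slide": [-0.49,0.258,0.4],"turn": -0.024,"gripper": 1},{"slide": [-0.49,0.258,0.4],"turn": -0.024,"gripper": 1}])

```text
time_s: 4.37
tcp_pos: [0.5603, 0.3203, 0.1011]
eef_rot: [-180.0, -0.1, -135.1]
contact_force: [0.3, -0.4, 1.3]
gripper_width: 0.0876
gripper_force: 0.0
```

```bash
python3 - <<'E'
from plan import *
plan([(.5624,.3261,.006,-135)])
d=snap('scene','g1.png')
E
```

```text
[-0.037, 0.018, 0.634] -0.002 -> [0.5623, 0.3261, 0.006] -135.0
--
```

View pics/g1.png

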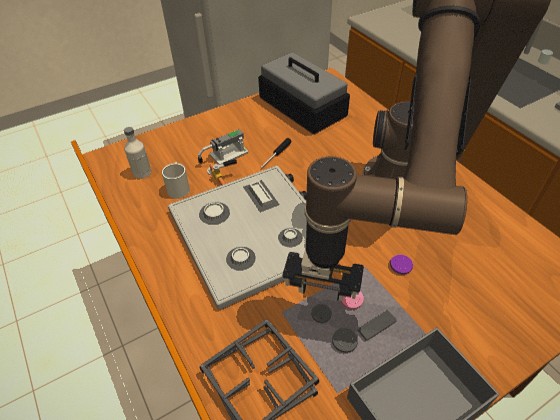

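The gripper is above the mat at about (322,285), with the medium cap just below it at (321,314).

Request:
send_rows(moves=[{"slide": [0,0,0.15],"turn": 0,"gripper": 1},{"slide": [0,0,0.3],"turn": 0,"gripper": 1},{"slide": [0,0,0.3],"turn": 0,"gripper": 1},{"slide": [0,0,0.3],"turn": 0,"gripper": 1},{"slide": [0,0,0.3],"turn": 0,"gripper": 1}])

```text
time_s: 4.83
tcp_pos: [0.5611, 0.3206, 0.0585]
eef_rot: [-180.0, 0.1, -135.2]
contact_force: [0.8, 0.2, 0.5]
gripper_width: 0.0879
gripper_force: 0.0
```

```bash
python3 - <<'E'
from plan import *
d=snap('scene');print(proj(d,get_state()['tcp_pos']),proj(d,[.5624,.3261,.018]))
plan([(.5624,.3261,.006,-135)])
E
```

```text
[319.10365615 303.11116839] [319.15602539 312.4369322 ]
[-0.029, 0.019, 0.351] -0.002 -> [0.5624, 0.326, 0.006] -135.0
--
```

Request:
send_rows(moves=[{"slide": [-0.029,0.019,0],"turn": -0.002,"gripper": 1},{"slide": [-0.029,0.019,0.1],"turn": -0.002,"gripper": 1},{"slide": [-0.029,0.019,0.25],"turn": -0.002,"gripper": 1},{"slide": [-0.029,0.019,0.34],"turn": -0.002,"gripper": 1},{"slide": [-0.029,0.019,0.34],"turn": -0.002,"gripper": 1}])

```text
time_s: 5.3
tcp_pos: [0.5603, 0.3251, 0.0034]
eef_rot: [180.0, -0.2, -135.0]
contact_force: [-0.5, -0.5, -0.6]
gripper_width: 0.0875
gripper_force: 0.0
```

Request:
send_rows(moves=[{"slide": [0,0,0],"turn": 0,"gripper": 0.5},{"slide": [0,0,0],"turn": 0,"gripper": 0.5},{"slide": [0,0,0],"turn": 0,"gripper": 0.5},{"slide": [0,0,0],"turn": 0,"gripper": 0.5},{"slide": [0,0,0],"turn": 0,"gripper": 0.5}], newtons=10)

```text
time_s: 5.72
tcp_pos: [0.5617, 0.3262, 0.0063]
eef_rot: [-180.0, 0.1, -135.0]
contact_force: [-1.0, 0.4, 0.8]
gripper_width: 0.0599
gripper_force: 0.5
```

Request:
send_rows(moves=[{"slide": [0,0,0],"turn": 0,"gripper": 0.5},{"slide": [0,0,0],"turn": 0,"gripper": 0.5},{"slide": [0,0,0],"turn": 0,"gripper": 0.5},{"slide": [0,0,0],"turn": 0,"gripper": 0.5},{"slide": [0,0,0],"turn": 0,"gripper": 0.5}])

```text
time_s: 6.13
tcp_pos: [0.5617, 0.3261, 0.0061]
eef_rot: [-180.0, 0.1, -135.0]
contact_force: [-1.7, -0.1, 6.1]
gripper_width: 0.0555
gripper_force: 10.0
```

Request:
send_rows(moves=[{"slide": [0,0,0],"turn": 0,"gripper": 1},{"slide": [0,0,0],"turn": 0,"gripper": 1},{"slide": [0,0,0],"turn": 0,"gripper": 1},{"slide": [0,0,0],"turn": 0,"gripper": 1},{"slide": [0,0,0],"turn": 0,"gripper": 1}])

```text
time_s: 6.55
tcp_pos: [0.5613, 0.3256, 0.005]
eef_rot: [-180.0, -0.0, -135.0]
contact_force: [-0.0, 0.5, -0.8]
gripper_width: 0.0829
gripper_force: 0.0
```

Request:
send_rows(moves=[{"slide": [0,0,-0.1],"turn": 0,"gripper": 1},{"slide": [0,0,-0.2],"turn": -0.06,"gripper": 1},{"slide": [0,0,-0.2],"turn": -0.12,"gripper": 1},{"slide": [0,0,-0.2],"turn": -0.2,"gripper": 1},{"slide": [0,0,-0.2],"turn": -0.2,"gripper": 1}])

```text
time_s: 6.97
tcp_pos: [0.5615, 0.3258, 0.0356]
eef_rot: [-180.0, 0.0, -116.6]
contact_force: [0.3, -0.1, -0.3]
gripper_width: 0.0879
gripper_force: 0.0
```

Request:
send_rows(moves=[{"slide": [0,0,0],"turn": -0.35,"gripper": 1},{"slide": [0,0,0],"turn": -0.35,"gripper": 1},{"slide": [0,0,0],"turn": -0.35,"gripper": 1},{"slide": [0,0,0],"turn": -0.35,"gripper": 1},{"slide": [0,0,0],"turn": -0.35,"gripper": 1}])

```text
time_s: 7.38
tcp_pos: [0.5612, 0.3256, 0.035]
eef_rot: [180.0, -0.0, -85.3]
contact_force: [-0.1, 0.4, 0.1]
gripper_width: 0.0875
gripper_force: 0.0
```

Request:
send_rows(moves=[{"slide": [0,0,0],"turn": -0.35,"gripper": 1},{"slide": [0,0,0],"turn": -0.35,"gripper": 1},{"slide": [0,0,0],"turn": -0.35,"gripper": 1},{"slide": [0,0,0],"turn": -0.35,"gripper": 1},{"slide": [0,0,0],"turn": -0.35,"gripper": 1}])

```text
time_s: 7.8
tcp_pos: [0.5612, 0.3256, 0.0349]
eef_rot: [180.0, -0.0, -53.8]
contact_force: [-0.7, 0.2, -0.5]
gripper_width: 0.0876
gripper_force: 0.0
```

Request:
send_rows(moves=[{"slide": [0,0,0],"turn": -0.1,"gripper": 1},{"slide": [0,0,0],"turn": -0.1,"gripper": 1},{"slide": [0,0,0],"turn": -0.1,"gripper": 1},{"slide": [0,0,0],"turn": -0.1,"gripper": 1},{"slide": [0,0,0],"turn": -0.1,"gripper": 1}])

```text
time_s: 8.22
tcp_pos: [0.5613, 0.3256, 0.0351]
eef_rot: [180.0, -0.0, -45.2]
contact_force: [0.3, -1.0, 1.0]
gripper_width: 0.0877
gripper_force: 0.0
```

Request:
send_rows(moves=[{"slide": [0,0,0.1],"turn": 0,"gripper": 1},{"slide": [0,0,0.2],"turn": 0,"gripper": 1},{"slide": [0,0,0.2],"turn": 0,"gripper": 1},{"slide": [0,0,0.2],"turn": 0,"gripper": 0.5},{"slide": [0,0,0.2],"turn": 0,"gripper": 0.5}])

```text
time_s: 8.63
tcp_pos: [0.5617, 0.3259, 0.0059]
eef_rot: [-180.0, -0.0, -45.0]
contact_force: [0.3, -0.2, -0.4]
gripper_width: 0.0794
gripper_force: 0.0
```

Request:
send_rows(moves=[{"slide": [0,0,0],"turn": 0,"gripper": 0.5},{"slide": [0,0,0],"turn": 0,"gripper": 0.5},{"slide": [0,0,0],"turn": 0,"gripper": 0.5},{"slide": [0,0,0],"turn": 0,"gripper": 0.5},{"slide": [0,0,0],"turn": 0,"gripper": 0.5}], newtons=10)

```text
time_s: 9.05
tcp_pos: [0.5616, 0.326, 0.0059]
eef_rot: [-179.9, -0.0, -45.0]
contact_force: [-0.2, 0.1, 3.6]
gripper_width: 0.0553
gripper_force: 10.0
```

Request:
send_rows(moves=[{"slide": [0,0,0],"turn": 0,"gripper": 0.5},{"slide": [0,0,0],"turn": 0,"gripper": 0.5},{"slide": [0,0,0],"turn": 0,"gripper": 0.5},{"slide": [0,0,0],"turn": 0,"gripper": 0.5},{"slide": [0,0,0],"turn": 0,"gripper": 0.5}], newtons=30)

```text
time_s: 9.47
tcp_pos: [0.5616, 0.326, 0.0059]
eef_rot: [-179.9, -0.0, -45.0]
contact_force: [-1.0, -0.7, 4.7]
gripper_width: 0.0546
gripper_force: 30.0
```

Request:
send_rows(moves=[{"slide": [0,0,-0.2],"turn": 0,"gripper": 0.5},{"slide": [0,0,-0.4],"turn": 0,"gripper": 0.5},{"slide": [0,0,-0.6],"turn": 0,"gripper": 0.5},{"slide": [0,0,-0.7],"turn": 0,"gripper": 0.5},{"slide": [0,0,-0.7],"turn": 0,"gripper": 0.5}])

```text
time_s: 9.88
tcp_pos: [0.5631, 0.3271, 0.1146]
eef_rot: [-179.6, -0.0, -45.0]
contact_force: [1.1, -0.9, -0.6]
gripper_width: 0.0552
gripper_force: 30.0
```

```bash
python3 - <<'E'
from plan import *
for c in('top','scene'):
    d=snap(c);u=proj(d,get_state()['tcp_pos']).astype(int);print(c,u)
    im=cv2.resize(d['img'][u[1]-50:u[1]+50,u[0]-65:u[0]+65],None,fx=5,fy=5)
    (a:=globals().setdefault('L',[])).append(im)
cv2.imwrite('pics/g2.png',cv2.resize(np.vstack(L),None,fx=.6,fy=.6)[:,:,::-1])
plan([(.67,.0563,.11,-45),(.67,.0563,.075,-45)])
E
```

```text
top [133 177]
scene [321 293]
[0.892, 0.378, 0.001] 0.0 -> [0.6156, 0.191, 0.1103] -45.0
[0.891, 0.379, 0.002] 0.0 -> [0.6699, 0.0563, 0.11] -45.0
--
[0.0, -0.0, 0.233] 0.0 -> [0.6699, 0.0563, 0.075] -45.0
--
```

View pics/g2.png

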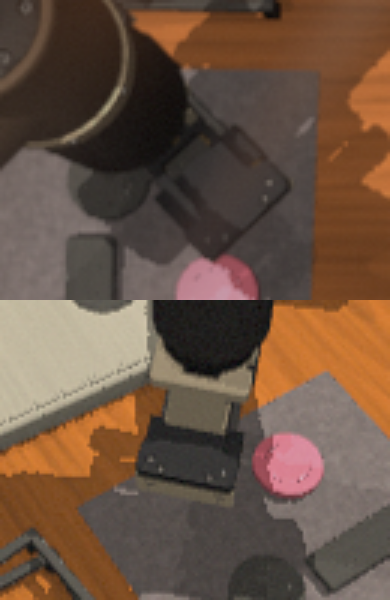

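The cap is hidden by the gripper at (133,177) in the top view, but the 55 mm width shows that it is held. Carrying it over.

Request:
send_rows(moves=[{"slide": [0.15,0.06,0],"turn": 0,"gripper": 0.5},{"slide": [0.35,0.15,0],"turn": 0,"gripper": 0.5},{"slide": [0.55,0.24,0],"turn": 0,"gripper": 0.5},{"slide": [0.75,0.32,0],"turn": 0,"gripper": 0.5},{"slide": [0.89,0.38,0],"turn": 0,"gripper": 0.5}])

```text
time_s: 10.4
tcp_pos: [0.6149, 0.1883, 0.1081]
eef_rot: [179.8, 0.1, -45.0]
contact_force: [0.5, 0.2, -0.8]
gripper_width: 0.0552
gripper_force: 30.0
```

Request:
send_rows(moves=[{"slide": [0.2,0.09,0],"turn": 0,"gripper": 0.5},{"slide": [0.4,0.17,0],"turn": 0,"gripper": 0.5},{"slide": [0.6,0.26,0],"turn": 0,"gripper": 0.5},{"slide": [0.8,0.34,0],"turn": 0,"gripper": 0.5},{"slide": [0.89,0.38,0],"turn": 0,"gripper": 0.5}])

```text
time_s: 10.82
tcp_pos: [0.6694, 0.0528, 0.108]
eef_rot: [179.8, 0.1, -45.1]
contact_force: [-0.1, -0.2, -0.8]
gripper_width: 0.0551
gripper_force: 30.0
```

Request:
send_rows(moves=[{"slide": [0,0,0.1],"turn": 0,"gripper": 0.5},{"slide": [0,0,0.2],"turn": 0,"gripper": 0.5},{"slide": [0,0,0.2],"turn": 0,"gripper": 0.5},{"slide": [0,0,0.2],"turn": 0,"gripper": 0.5},{"slide": [0,0,0.2],"turn": 0,"gripper": 0.5}])

```text
time_s: 11.23
tcp_pos: [0.6695, 0.0566, 0.0801]
eef_rot: [179.9, 0.0, -44.9]
contact_force: [0.5, 0.0, 0.1]
gripper_width: 0.0545
gripper_force: 30.0
```

```bash
python3 - <<'E'
from plan import *
plan([(.67,.0563,.072,-45)])
d=snap('scene'); s=get_state(); t=np.array(s['tcp_pos']);print(t)
I=cv2.resize(d['img'],None,fx=4,fy=4)[:,:,::-1].copy()
def ring(c,D,z,col):
    th=np.linspace(0,6.283,60)
    P=np.array([proj(d,[c[0]+D/2*np.cos(a),c[1]+D/2*np.sin(a),z]) for a in th])*4+2
    cv2.polylines(I,[P.astype(int)],True,col,1)
ring(t,.056,t[2]+.012,(0,255,0));ring(t,.056,t[2]+.002,(0,255,0));ring((.67,.0563),.052,.06,(0,0,255))
u=(proj(d,t)*4).astype(int);cv2.imwrite('pics/g3.png',I[u[1]-250:u[1]+250,u[0]-300:u[0]+300])
E
```

```text
[0.004, -0.001, 0.054] 0.001 -> [0.67, 0.0563, 0.072] -45.0
--
[0.6698631  0.05683349 0.08067914]
```

View pics/g3.png

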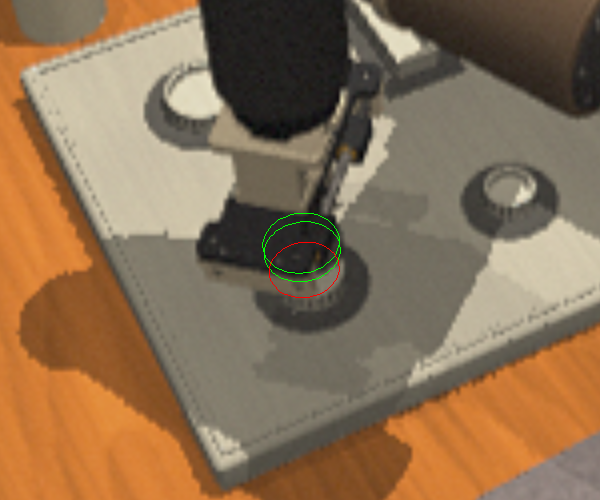

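The held cap sits right over the medium crown (300,270 in the crop), so I lower it gently.

Request:
send_rows(moves=[{"slide": [0.003,-0.002,0.03],"turn": 0,"gripper": 0.5},{"slide": [0.003,-0.002,0.06],"turn": 0,"gripper": 0.5},{"slide": [0.003,-0.002,0.08],"turn": 0,"gripper": 0.5},{"slide": [0.003,-0.002,0.1],"turn": 0,"gripper": 0.5},{"slide": [0.003,-0.002,0.11],"turn": 0,"gripper": 0.5}])

```text
time_s: 11.7
tcp_pos: [0.6701, 0.0566, 0.0648]
eef_rot: [-180.0, -0.0, -44.9]
contact_force: [-7.2, 4.0, 16.2]
gripper_width: 0.055
gripper_force: 30.0
```

Request:
send_rows(moves=[{"slide": [0,0,0.01],"turn": 0,"gripper": 0.5},{"slide": [0,0,0.02],"turn": 0,"gripper": 0.5},{"slide": [0,0,0.03],"turn": 0,"gripper": 0.5},{"slide": [0,0,0.04],"turn": 0,"gripper": 0.5},{"slide": [0,0,0.04],"turn": 0,"gripper": 0.5}])

```text
time_s: 12.12
tcp_pos: [0.6708, 0.0573, 0.061]
eef_rot: [-179.9, -0.1, -44.9]
contact_force: [-8.5, 4.7, 19.7]
gripper_width: 0.0548
gripper_force: 30.0
```

Request:
send_rows(moves=[{"slide": [-0.004,0.001,0],"turn": 0,"gripper": 0.5},{"slide": [-0.008,0.002,0],"turn": 0,"gripper": 0.5},{"slide": [-0.012,0.003,0],"turn": 0,"gripper": 0.5},{"slide": [-0.015,0.004,0],"turn": 0,"gripper": 0.5},{"slide": [-0.015,0.004,0],"turn": 0,"gripper": 0.5}])

```text
time_s: 12.53
tcp_pos: [0.6706, 0.0575, 0.0611]
eef_rot: [-179.8, -0.2, -44.9]
contact_force: [-1.3, -0.9, 14.0]
gripper_width: 0.0554
gripper_force: 30.0
```

Request:
send_rows(moves=[{"slide": [0,0,0.01],"turn": 0,"gripper": 0.5},{"slide": [0,0,0.02],"turn": 0,"gripper": 0.5},{"slide": [0,0,0.025],"turn": 0,"gripper": 0.5},{"slide": [0,0,0.03],"turn": 0,"gripper": 0.5},{"slide": [0,0,0.03],"turn": 0,"gripper": 0.5}])

```text
time_s: 12.95
tcp_pos: [0.6707, 0.0576, 0.0563]
eef_rot: [-179.8, -0.2, -44.9]
contact_force: [0.2, -1.3, 12.0]
gripper_width: 0.0551
gripper_force: 30.0
```

Request:
send_rows(moves=[{"slide": [0,0,0],"turn": 0,"gripper": 0.9},{"slide": [0,0,0],"turn": 0,"gripper": 0.9},{"slide": [0,0,0],"turn": 0,"gripper": 0.9},{"slide": [0,0,0],"turn": 0,"gripper": 0.9},{"slide": [0,0,0],"turn": 0,"gripper": 0.9}])

```text
time_s: 13.37
tcp_pos: [0.6679, 0.0574, 0.0529]
eef_rot: [180.0, 0.0, -45.0]
contact_force: [-0.3, -0.1, -0.6]
gripper_width: 0.0777
gripper_force: 0.0
```

Request:
send_rows(moves=[{"slide": [0,0,-0.1],"turn": 0,"gripper": 1},{"slide": [0,0,-0.3],"turn": 0,"gripper": 1},{"slide": [0,0,-0.6],"turn": 0,"gripper": 1},{"slide": [0,0,-0.8],"turn": 0,"gripper": 1},{"slide": [0,0,-0.8],"turn": 0,"gripper": 1}])

```text
time_s: 13.78
tcp_pos: [0.6721, 0.0579, 0.1816]
eef_rot: [-179.5, -0.4, -44.9]
contact_force: [1.4, 0.5, 0.5]
gripper_width: 0.0876
gripper_force: 0.0
```

```bash
python3 - <<'E'
from plan import *
plan([(.4536,.4336,.12,1.2),(.4536,.4336,.05,1.2)])
E
```

```text
[-0.933, -0.249, 0.137] -0.171 -> [0.5993, 0.1832, 0.1611] -29.5
[-0.834, -0.487, 0.137] -0.171 -> [0.5264, 0.3084, 0.1405] -14.1
[-0.675, -0.691, 0.137] -0.17 -> [0.4535, 0.4336, 0.12] 1.2
--
[0.0, 0.0, 0.467] -0.0 -> [0.4535, 0.4336, 0.0499] 1.2
--
```

Request:
send_rows(moves=[{"slide": [-0.93,-0.25,0.137],"turn": -0.171,"gripper": 1},{"slide": [-0.93,-0.25,0.137],"turn": -0.171,"gripper": 1},{"slide": [-0.93,-0.25,0.137],"turn": -0.171,"gripper": 1},{"slide": [-0.93,-0.25,0.137],"turn": -0.171,"gripper": 1},{"slide": [-0.93,-0.25,0.137],"turn": -0.171,"gripper": 1}])

```text
time_s: 14.2
tcp_pos: [0.5936, 0.1858, 0.152]
eef_rot: [180.0, 0.1, -29.4]
contact_force: [0.9, 0.0, 0.1]
gripper_width: 0.0874
gripper_force: 0.0
```

Request:
send_rows(moves=[{"slide": [-0.83,-0.49,0.137],"turn": -0.171,"gripper": 1},{"slide": [-0.83,-0.49,0.137],"turn": -0.171,"gripper": 1},{"slide": [-0.83,-0.49,0.137],"turn": -0.171,"gripper": 1},{"slide": [-0.83,-0.49,0.137],"turn": -0.171,"gripper": 1},{"slide": [-0.83,-0.49,0.137],"turn": -0.171,"gripper": 1}])

```text
time_s: 14.62
tcp_pos: [0.5221, 0.3109, 0.1313]
eef_rot: [180.0, 0.0, -14.0]
contact_force: [-0.4, -0.3, 0.1]
gripper_width: 0.0878
gripper_force: 0.0
```

```bash
cat > caps.py <<'E'
from m import *
def view(fn,scale=4,box=(190,85,392,275),cam='top',c=None):
    d=snap(cam);x0,y0,x1,y1=box
    cv2.imwrite('pics/'+fn,cv2.resize(d['img'][y0:y1,x0:x1],None,fx=scale,fy=scale,interpolation=cv2.INTER_CUBIC)[:,:,::-1]);return d
def cap_on_burner(d,D,xy,z=.07,th=80):
    "silhouette of a seated cap vs model"
    c,A,h=hull_c(d,circ(D),*xy,0,z-.01,z)
    return c,A
E
python3 - <<'E'
from caps import *
d=view('c1.png',6,(225,115,285,165)); D=view('c1s.png',6,(200,220,310,290),'scene')
a=cv2.imread('pics/c1.png');b=cv2.imread('pics/c1s.png');w=max(a.shape[1],b.shape[1])
f=lambda i:cv2.copyMakeBorder(i,0,0,0,w-i.shape[1],0)
cv2.imwrite('pics/c1c.png',cv2.resize(np.vstack([f(a),f(b)]),None,fx=.8,fy=.8))
from plan import *
plan([(.4536,.4336,.12,1.2),(.4536,.4336,.05,1.2)])
E
```

```text
[-0.655, -0.695, 0.079] -0.17 -> [0.4537, 0.4336, 0.1201] 1.2
--
[-0.0, -0.0, 0.467] 0.0 -> [0.4537, 0.4336, 0.05] 1.2
--
```

View pics/c1c.png

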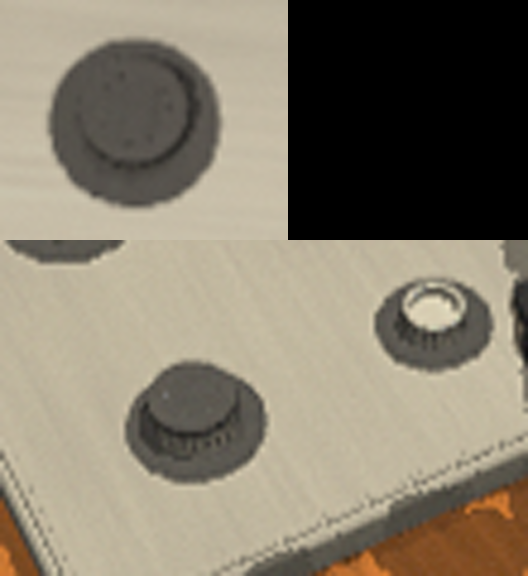

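The medium cap is in its burner, with its disc centred near top-view pixel (252.9,137.3) and level with the crown. Now the long cap.

Request:
send_rows(moves=[{"slide": [-0.655,-0.695,0.08],"turn": -0.17,"gripper": 1},{"slide": [-0.655,-0.695,0.08],"turn": -0.17,"gripper": 1},{"slide": [-0.655,-0.695,0.08],"turn": -0.17,"gripper": 1},{"slide": [-0.655,-0.695,0.08],"turn": -0.17,"gripper": 1},{"slide": [-0.655,-0.695,0.08],"turn": -0.17,"gripper": 1}])

```text
time_s: 15.13
tcp_pos: [0.4535, 0.4355, 0.1197]
eef_rot: [-180.0, -0.0, 1.2]
contact_force: [0.1, -0.3, 0.2]
gripper_width: 0.0877
gripper_force: 0.0
```

Request:
send_rows(moves=[{"slide": [0,0,0.2],"turn": 0,"gripper": 1},{"slide": [0,0,0.4],"turn": 0,"gripper": 0.75},{"slide": [0,0,0.4],"turn": 0,"gripper": 0.75},{"slide": [0,0,0.4],"turn": 0,"gripper": 0.75},{"slide": [0,0,0.4],"turn": 0,"gripper": 0.75}])

```text
time_s: 15.55
tcp_pos: [0.4556, 0.4329, 0.0615]
eef_rot: [-180.0, -0.1, 1.1]
contact_force: [0.1, 0.0, 0.9]
gripper_width: 0.0681
gripper_force: 0.0
```

```bash
python3 - <<'E'
from plan import *
print(get_state()['tcp_pos'],get_state()['eef_rot'])
plan([(.4536,.4336,.006,1.2)])
d=snap('top');print(proj(d,[.67,.0563,.07]),pix2z(d,252.9,137.3,.07),proj(d,[.6706,.0575,.07]))
d=snap('top','c2.png')
E
```

```text
[0.45564946 0.43289528 0.06152887] [-1.79977327e+02 -5.61308410e-02  1.05415676e+00]
[-0.014, -0.005, 0.37] -0.002 -> [0.4535, 0.4336, 0.006] 1.2
--
[252.46885689 137.80685448] [0.67126184 0.05528782 0.07      ] [251.97568825 137.55435259]
```

Request:
send_rows(moves=[{"slide": [-0.014,-0.005,0.05],"turn": -0.002,"gripper": 0.75},{"slide": [-0.014,-0.005,0.2],"turn": -0.002,"gripper": 0.75},{"slide": [-0.014,-0.005,0.35],"turn": -0.002,"gripper": 0.75},{"slide": [-0.014,-0.005,0.36],"turn": -0.002,"gripper": 0.75},{"slide": [-0.014,-0.005,0.36],"turn": -0.002,"gripper": 0.75}])

```text
time_s: 16.07
tcp_pos: [0.4518, 0.4332, 0.0056]
eef_rot: [179.9, 0.1, 1.3]
contact_force: [-0.5, 0.3, 0.6]
gripper_width: 0.0661
gripper_force: 0.0
```

Request:
send_rows(moves=[{"slide": [0,0,0],"turn": 0,"gripper": 0.3},{"slide": [0,0,0],"turn": 0,"gripper": 0.3},{"slide": [0,0,0],"turn": 0,"gripper": 0.3},{"slide": [0,0,0],"turn": 0,"gripper": 0.3},{"slide": [0,0,0],"turn": 0,"gripper": 0.3}], newtons=10)

```text
time_s: 16.48
tcp_pos: [0.4528, 0.435, 0.0075]
eef_rot: [-179.9, -0.1, 1.3]
contact_force: [-1.2, 0.8, 3.9]
gripper_width: 0.0399
gripper_force: 10.0
```

Request:
send_rows(moves=[{"slide": [0,0,0],"turn": 0,"gripper": 0.3},{"slide": [0,0,0],"turn": 0,"gripper": 0.3},{"slide": [0,0,0],"turn": 0,"gripper": 0.3},{"slide": [0,0,0],"turn": 0,"gripper": 0.3},{"slide": [0,0,0],"turn": 0,"gripper": 0.3}], newtons=30)

```text
time_s: 16.9
tcp_pos: [0.4528, 0.435, 0.0074]
eef_rot: [-179.9, -0.1, 1.3]
contact_force: [0.1, 1.0, 5.5]
gripper_width: 0.0393
gripper_force: 30.0
```

```bash
python3 - <<'E'
from plan import *
s=get_state();print(s['tcp_pos'],s['eef_rot'][2])
p=s['tcp_pos']
plan([(p[0],p[1],.115,1.2),(.53,.1,.115,-93.3),(.4882,-.1437,.10,-93.3)],step=.16,tstep=32)
E
```

```text
[0.4528056  0.43497365 0.00741673] 1.3142782760608767
[-0.0, 0.0, -0.717] 0.001 -> [0.4528, 0.435, 0.115] 1.2
--
[0.156, 0.748, -0.0] 0.35 -> [0.4786, 0.3233, 0.115] -30.3
[0.523, 0.556, -0.0] 0.35 -> [0.5043, 0.2117, 0.115] -61.8
[0.737, 0.201, -0.0] 0.35 -> [0.53, 0.1001, 0.115] -93.3
--
[0.819, 0.093, 0.05] 0.0 -> [0.5091, -0.0218, 0.1075] -93.3
[0.819, 0.092, 0.05] 0.0 -> [0.4883, -0.1437, 0.1] -93.3
--
```

Request:
send_rows(moves=[{"slide": [0,0,-0.2],"turn": 0,"gripper": 0.3},{"slide": [0,0,-0.4],"turn": 0,"gripper": 0.3},{"slide": [0,0,-0.6],"turn": 0,"gripper": 0.3},{"slide": [0,0,-0.72],"turn": 0,"gripper": 0.3},{"slide": [0,0,-0.72],"turn": 0,"gripper": 0.3}])

```text
time_s: 17.32
tcp_pos: [0.4535, 0.4353, 0.1187]
eef_rot: [-179.7, -0.2, 1.3]
contact_force: [1.3, 0.9, -1.4]
gripper_width: 0.0398
gripper_force: 30.0
```

Request:
send_rows(moves=[{"slide": [0.03,0.15,0],"turn": 0.07,"gripper": 0.3},{"slide": [0.06,0.3,0],"turn": 0.14,"gripper": 0.3},{"slide": [0.1,0.45,0],"turn": 0.21,"gripper": 0.3},{"slide": [0.13,0.6,0],"turn": 0.28,"gripper": 0.3},{"slide": [0.156,0.748,0],"turn": 0.35,"gripper": 0.3}])

```text
time_s: 17.73
tcp_pos: [0.4774, 0.3202, 0.1129]
eef_rot: [179.9, 0.0, -30.5]
contact_force: [0.6, -0.1, -2.5]
gripper_width: 0.0398
gripper_force: 30.0
```

Request:
send_rows(moves=[{"slide": [0.1,0.11,0],"turn": 0.07,"gripper": 0.3},{"slide": [0.21,0.22,0],"turn": 0.14,"gripper": 0.3},{"slide": [0.31,0.33,0],"turn": 0.21,"gripper": 0.3},{"slide": [0.42,0.44,0],"turn": 0.28,"gripper": 0.3},{"slide": [0.523,0.556,0],"turn": 0.35,"gripper": 0.3}])

```text
time_s: 18.15
tcp_pos: [0.5032, 0.2089, 0.1131]
eef_rot: [179.9, -0.0, -62.0]
contact_force: [0.5, -0.7, -1.6]
gripper_width: 0.0395
gripper_force: 30.0
```

Request:
send_rows(moves=[{"slide": [0.15,0.04,0],"turn": 0.07,"gripper": 0.3},{"slide": [0.3,0.08,0],"turn": 0.14,"gripper": 0.3},{"slide": [0.44,0.12,0],"turn": 0.21,"gripper": 0.3},{"slide": [0.59,0.16,0],"turn": 0.28,"gripper": 0.3},{"slide": [0.737,0.2,0],"turn": 0.35,"gripper": 0.3}])

```text
time_s: 18.57
tcp_pos: [0.5289, 0.0975, 0.1131]
eef_rot: [179.9, -0.1, -93.6]
contact_force: [-0.2, -0.0, -1.5]
gripper_width: 0.0394
gripper_force: 30.0
```

Request:
send_rows(moves=[{"slide": [0.16,0.02,0],"turn": 0,"gripper": 0.3},{"slide": [0.33,0.04,0],"turn": 0,"gripper": 0.3},{"slide": [0.49,0.06,0],"turn": 0,"gripper": 0.3},{"slide": [0.65,0.08,0],"turn": 0,"gripper": 0.3},{"slide": [0.82,0.093,0],"turn": 0,"gripper": 0.3}])

```text
time_s: 18.98
tcp_pos: [0.5074, -0.0243, 0.1131]
eef_rot: [179.9, -0.0, -93.2]
contact_force: [0.9, -0.4, -2.6]
gripper_width: 0.0396
gripper_force: 30.0
```

Request:
send_rows(moves=[{"slide": [0.2,0.02,0.02],"turn": 0,"gripper": 0.3},{"slide": [0.4,0.05,0.05],"turn": 0,"gripper": 0.3},{"slide": [0.6,0.07,0.1],"turn": 0,"gripper": 0.3},{"slide": [0.82,0.09,0.1],"turn": 0,"gripper": 0.3},{"slide": [0.82,0.092,0.1],"turn": 0,"gripper": 0.3}])

```text
time_s: 19.4
tcp_pos: [0.4854, -0.1488, 0.0975]
eef_rot: [179.8, -0.0, -93.4]
contact_force: [-0.2, 0.0, -1.3]
gripper_width: 0.0396
gripper_force: 30.0
```

Request:
send_rows(moves=[{"slide": [0,0,0.05],"turn": 0,"gripper": 0.3},{"slide": [0,0,0.1],"turn": 0,"gripper": 0.3},{"slide": [0,0,0.1],"turn": 0,"gripper": 0.3},{"slide": [0,0,0.1],"turn": 0,"gripper": 0.3},{"slide": [0,0,0.1],"turn": 0,"gripper": 0.3}])

```text
time_s: 19.82
tcp_pos: [0.4884, -0.1442, 0.0839]
eef_rot: [180.0, -0.0, -93.1]
contact_force: [0.9, 0.5, -1.8]
gripper_width: 0.0397
gripper_force: 30.0
```

```bash
python3 - <<'E'
from plan import *
s=get_state();print(s['tcp_pos'],s['eef_rot'],s['gripper_width'])
plan([(.4882,-.1437,.0594,-93.3)])
for c in('scene','top'):
  d=snap(c); t=s['tcp_pos'];I=cv2.resize(d['img'],None,fx=5,fy=5)[:,:,::-1].copy()
  def box(cx,cy,a,b,z,yw,col):
    P=[R.from_euler('z',yw,degrees=True).apply([x*a/2,y*b/2,0])+[cx,cy,z] for x,y in((1,1),(1,-1),(-1,-1),(-1,1))]
    cv2.polylines(I,[(np.array([proj(d,p) for p in P])*5+2).astype(int)],True,col,1)
  box(.4882,-.1437,.036,.104,.06,-3.28,(0,0,255)); box(t[0],t[1],.108,.04,t[2]+.0106,s['eef_rot'][2],(0,255,0))
  u=(proj(d,t)*5).astype(int);cv2.imwrite(f'pics/l_{c}.png',I[u[1]-160:u[1]+160,u[0]-280:u[0]+280])
cv2.imwrite('pics/l.png',np.vstack([cv2.imread('pics/l_scene.png'),cv2.imread('pics/l_top.png')])[:600])
E
```

```text
[ 0.48844344 -0.1442311   0.08393156] [ 1.79962926e+02 -7.12413859e-03 -9.31368285e+01] 0.03968089204601222
[-0.003, 0.002, 0.164] 0.002 -> [0.4882, -0.1438, 0.0593] -93.3
--
```

View pics/l.png

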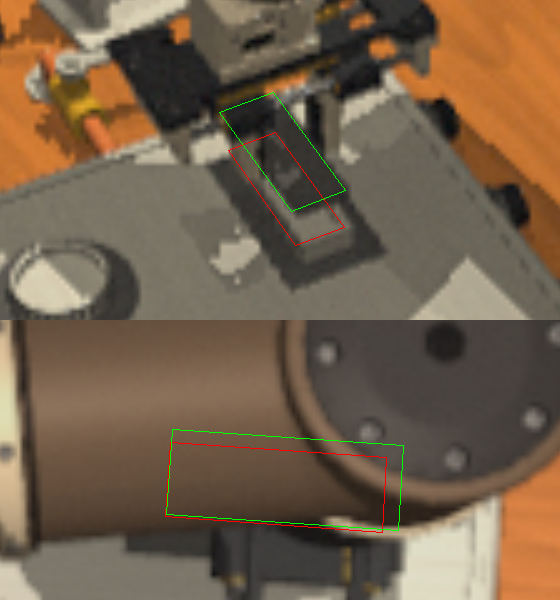

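The held long cap matches its predicted outline above the crown (scene crop 285,150). Lowering it.

Request:
send_rows(moves=[{"slide": [-0.002,0.002,0.03],"turn": 0.002,"gripper": 0.3},{"slide": [-0.002,0.002,0.06],"turn": 0.002,"gripper": 0.3},{"slide": [-0.002,0.002,0.08],"turn": 0.002,"gripper": 0.3},{"slide": [-0.002,0.002,0.1],"turn": 0.002,"gripper": 0.3},{"slide": [-0.002,0.002,0.12],"turn": 0.002,"gripper": 0.3}])

```text
time_s: 20.33
tcp_pos: [0.4881, -0.1446, 0.0659]
eef_rot: [180.0, 0.0, -93.4]
contact_force: [-2.0, 4.4, 5.2]
gripper_width: 0.04
gripper_force: 30.0
```

Request:
send_rows(moves=[{"slide": [0,0,0.01],"turn": 0,"gripper": 0.3},{"slide": [0,0,0.02],"turn": 0,"gripper": 0.3},{"slide": [0,0,0.03],"turn": 0,"gripper": 0.3},{"slide": [0,0,0.04],"turn": 0,"gripper": 0.3},{"slide": [0,0,0.04],"turn": 0,"gripper": 0.3}])

```text
time_s: 20.75
tcp_pos: [0.4885, -0.1447, 0.0629]
eef_rot: [-179.9, -0.0, -93.3]
contact_force: [-10.6, 7.5, 32.0]
gripper_width: 0.0398
gripper_force: 30.0
```

Request:
send_rows(moves=[{"slide": [-0.003,0.005,-0.01],"turn": 0,"gripper": 0.3},{"slide": [-0.007,0.012,-0.01],"turn": 0,"gripper": 0.3},{"slide": [-0.007,0.014,0],"turn": 0,"gripper": 0.3},{"slide": [-0.007,0.014,0],"turn": 0,"gripper": 0.3},{"slide": [-0.007,0.014,0],"turn": 0,"gripper": 0.3}])

```text
time_s: 21.17
tcp_pos: [0.488, -0.144, 0.0629]
eef_rot: [-179.8, -0.1, -93.3]
contact_force: [-5.3, 1.8, 25.2]
gripper_width: 0.0396
gripper_force: 30.0
```

Request:
send_rows(moves=[{"slide": [0,0.005,-0.01],"turn": 0,"gripper": 0.3},{"slide": [-0.002,0.01,-0.01],"turn": 0,"gripper": 0.3},{"slide": [-0.002,0.01,0],"turn": 0,"gripper": 0.3},{"slide": [-0.002,0.01,0.01],"turn": 0,"gripper": 0.3},{"slide": [-0.002,0.01,0.015],"turn": 0,"gripper": 0.3}])

```text
time_s: 21.58
tcp_pos: [0.487, -0.1438, 0.0619]
eef_rot: [-179.7, -0.1, -93.3]
contact_force: [-10.9, 2.7, 47.6]
gripper_width: 0.0396
gripper_force: 30.0
```

Request:
send_rows(moves=[{"slide": [0,0,0],"turn": 0,"gripper": 0.3},{"slide": [0,0,0],"turn": 0,"gripper": 0.3},{"slide": [0,0,0],"turn": 0,"gripper": 0.3},{"slide": [0,0,0],"turn": 0,"gripper": 0.3},{"slide": [0,0,0],"turn": 0,"gripper": 0.3}])

```text
time_s: 22.0
tcp_pos: [0.4869, -0.1438, 0.0619]
eef_rot: [-179.7, -0.1, -93.3]
contact_force: [-9.0, 2.4, 40.3]
gripper_width: 0.0397
gripper_force: 30.0
```

Request:
send_rows(moves=[{"slide": [0,0.005,-0.03],"turn": 0,"gripper": 0.3},{"slide": [0,0.01,-0.03],"turn": 0,"gripper": 0.3},{"slide": [0,0.01,-0.01],"turn": 0,"gripper": 0.3},{"slide": [0,0.01,-0.01],"turn": 0,"gripper": 0.3},{"slide": [0,0.01,-0.01],"turn": 0,"gripper": 0.3}])

```text
time_s: 22.42
tcp_pos: [0.4848, -0.1431, 0.0596]
eef_rot: [-179.8, -0.0, -93.4]
contact_force: [5.2, -1.5, 3.8]
gripper_width: 0.0397
gripper_force: 30.0
```

Request:
send_rows(moves=[{"slide": [0,0,0],"turn": 0,"gripper": 0.8},{"slide": [0,0,0],"turn": 0,"gripper": 0.8},{"slide": [0,0,0],"turn": 0,"gripper": 0.8},{"slide": [0,0,0],"turn": 0,"gripper": 0.8},{"slide": [0,0,0],"turn": 0,"gripper": 0.8}])

```text
time_s: 22.83
tcp_pos: [0.4822, -0.1431, 0.0589]
eef_rot: [179.9, -0.0, -93.4]
contact_force: [-0.4, -0.1, -0.7]
gripper_width: 0.0667
gripper_force: 0.0
```

Request:
send_rows(moves=[{"slide": [0,0,-0.1],"turn": 0,"gripper": 1},{"slide": [0,0,-0.3],"turn": 0,"gripper": 1},{"slide": [0,0,-0.5],"turn": 0,"gripper": 1},{"slide": [0,0,-0.7],"turn": 0,"gripper": 1},{"slide": [0,0,-0.7],"turn": 0,"gripper": 1}])

```text
time_s: 23.25
tcp_pos: [0.486, -0.1434, 0.1701]
eef_rot: [-179.5, -0.0, -93.3]
contact_force: [0.9, 0.1, 0.1]
gripper_width: 0.087
gripper_force: 0.0
```

```bash
python3 - <<'E'
from plan import *
plan([(.5549,.4231,.13,-90),(.5549,.4231,.05,-90)],step=.195)
E
```

```text
[-0.97, -0.061, 0.068] -0.009 -> [0.5036, 0.0014, 0.1599] -92.5
[-0.97, -0.075, 0.069] -0.01 -> [0.5213, 0.1462, 0.1496] -91.6
[-0.97, -0.09, 0.068] -0.009 -> [0.5389, 0.2913, 0.1394] -90.8
[-0.88, -0.094, 0.063] -0.009 -> [0.5549, 0.4231, 0.1299] -90.0
--
[-0.0, -0.0, 0.533] -0.0 -> [0.5549, 0.4231, 0.05] -90.0
--
```

Request:
send_rows(moves=[{"slide": [-0.97,-0.06,0.07],"turn": -0.009,"gripper": 1},{"slide": [-0.97,-0.06,0.07],"turn": -0.009,"gripper": 1},{"slide": [-0.97,-0.06,0.07],"turn": -0.009,"gripper": 1},{"slide": [-0.97,-0.06,0.07],"turn": -0.009,"gripper": 1},{"slide": [-0.97,-0.06,0.07],"turn": -0.009,"gripper": 1}])

```text
time_s: 23.67
tcp_pos: [0.501, 0.0049, 0.1535]
eef_rot: [180.0, 0.0, -92.4]
contact_force: [-0.2, 0.1, -0.1]
gripper_width: 0.0874
gripper_force: 0.0
```

Request:
send_rows(moves=[{"slide": [-0.97,-0.075,0.07],"turn": -0.01,"gripper": 1},{"slide": [-0.97,-0.075,0.07],"turn": -0.01,"gripper": 1},{"slide": [-0.97,-0.075,0.07],"turn": -0.01,"gripper": 1},{"slide": [-0.97,-0.075,0.07],"turn": -0.01,"gripper": 1},{"slide": [-0.97,-0.075,0.07],"turn": -0.01,"gripper": 1}])

```text
time_s: 24.08
tcp_pos: [0.5189, 0.1499, 0.1426]
eef_rot: [180.0, -0.0, -91.5]
contact_force: [0.7, -0.3, -0.1]
gripper_width: 0.0874
gripper_force: 0.0
```

Request:
send_rows(moves=[{"slide": [-0.97,-0.09,0.07],"turn": -0.009,"gripper": 1},{"slide": [-0.97,-0.09,0.07],"turn": -0.009,"gripper": 1},{"slide": [-0.97,-0.09,0.07],"turn": -0.009,"gripper": 1},{"slide": [-0.97,-0.09,0.07],"turn": -0.009,"gripper": 1},{"slide": [-0.97,-0.09,0.07],"turn": -0.009,"gripper": 1}])

```text
time_s: 24.5
tcp_pos: [0.5366, 0.2948, 0.1317]
eef_rot: [180.0, -0.0, -90.7]
contact_force: [-0.0, 0.3, 0.6]
gripper_width: 0.0877
gripper_force: 0.0
```

Request:
send_rows(moves=[{"slide": [-0.88,-0.094,0.07],"turn": -0.009,"gripper": 1},{"slide": [-0.88,-0.094,0.07],"turn": -0.009,"gripper": 1},{"slide": [-0.88,-0.094,0.07],"turn": -0.009,"gripper": 1},{"slide": [-0.88,-0.094,0.07],"turn": -0.009,"gripper": 1},{"slide": [-0.88,-0.094,0.07],"turn": -0.009,"gripper": 1}])

```text
time_s: 24.92
tcp_pos: [0.5522, 0.4248, 0.1207]
eef_rot: [179.9, -0.1, -90.0]
contact_force: [0.8, -0.5, -0.9]
gripper_width: 0.0878
gripper_force: 0.0
```

Request:
send_rows(moves=[{"slide": [0,0,0.2],"turn": 0,"gripper": 1},{"slide": [0,0,0.45],"turn": 0,"gripper": 1},{"slide": [0,0,0.45],"turn": 0,"gripper": 1},{"slide": [0,0,0.45],"turn": 0,"gripper": 1},{"slide": [0,0,0.45],"turn": 0,"gripper": 1}])

```text
time_s: 25.33
tcp_pos: [0.5533, 0.4228, 0.0566]
eef_rot: [-179.9, 0.0, -90.1]
contact_force: [0.1, -0.4, 0.6]
gripper_width: 0.0877
gripper_force: 0.0
```

```bash
python3 - <<'E'
from plan import *
s=get_state();print(s['tcp_pos'],s['eef_rot'][2])
plan([(.5549,.4231,.006,-90)])
from caps import *
d=view('c3.png',4,(190,85,392,275))
d=snap('scene');print([(np.round(x['location'],3).tolist(),round(x['p'],2)) for n in('cap_large','cap_long','cap_medium') for x in optics.look_for('scene',n)])
E
```

```text
[0.55331369 0.42277897 0.05663269] -90.08134637429946
[-0.002, -0.011, 0.338] -0.001 -> [0.555, 0.4231, 0.0059] -90.0
--
[([0.55, 0.434, 0.016], 0.65), ([0.275, 0.332, 0.019], 0.6), ([0.461, -0.415, 0.013], 0.7), ([0.491, -0.135, 0.067], 0.68), ([0.708, -0.333, 0.061], 0.63), ([0.673, 0.058, 0.069], 0.82)]
```

View pics/c3.png

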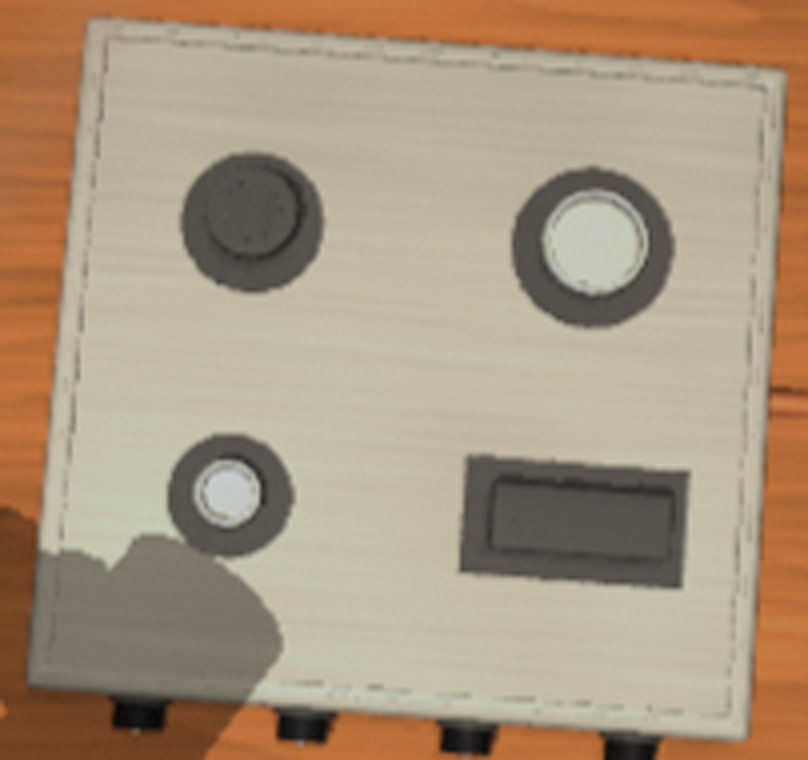

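Both caps look seated: the medium at crop (250,210) and the long at (581,518). The large crown at (595,243) is still bare. Gripping the large cap, centred twice.

Request:
send_rows(moves=[{"slide": [-0.002,-0.01,0.05],"turn": 0,"gripper": 1},{"slide": [-0.002,-0.01,0.2],"turn": 0,"gripper": 1},{"slide": [-0.002,-0.01,0.33],"turn": 0,"gripper": 1},{"slide": [-0.002,-0.01,0.33],"turn": 0,"gripper": 1},{"slide": [-0.002,-0.01,0.33],"turn": 0,"gripper": 1}])

```text
time_s: 26.0
tcp_pos: [0.5535, 0.423, 0.0045]
eef_rot: [179.9, -0.1, -90.1]
contact_force: [-0.0, -0.2, 0.5]
gripper_width: 0.0879
gripper_force: 0.0
```

Request:
send_rows(moves=[{"slide": [0,0,0],"turn": 0,"gripper": 0.6},{"slide": [0,0,0],"turn": 0,"gripper": 0.6},{"slide": [0,0,0],"turn": 0,"gripper": 0.6},{"slide": [0,0,0],"turn": 0,"gripper": 0.6},{"slide": [0,0,0],"turn": 0,"gripper": 0.6}], newtons=10)

```text
time_s: 26.42
tcp_pos: [0.5542, 0.4241, 0.0065]
eef_rot: [-179.9, 0.1, -90.1]
contact_force: [-0.9, 0.4, 5.3]
gripper_width: 0.0672
gripper_force: 10.0
```

Request:
send_rows(moves=[{"slide": [0,0,0],"turn": 0,"gripper": 1},{"slide": [0,0,0],"turn": 0,"gripper": 1},{"slide": [0,0,0],"turn": 0,"gripper": 1},{"slide": [0,0,0],"turn": 0,"gripper": 1},{"slide": [0,0,0],"turn": 0,"gripper": 1}])

```text
time_s: 26.83
tcp_pos: [0.5538, 0.4235, 0.0053]
eef_rot: [180.0, -0.0, -90.1]
contact_force: [0.1, -0.0, 1.0]
gripper_width: 0.0871
gripper_force: 0.0
```

Request:
send_rows(moves=[{"slide": [0,0,-0.1],"turn": 0,"gripper": 1},{"slide": [0,0,-0.2],"turn": 0,"gripper": 1},{"slide": [0,0,-0.2],"turn": -0.07,"gripper": 1},{"slide": [0,0,-0.2],"turn": -0.14,"gripper": 1},{"slide": [0,0,-0.2],"turn": -0.2,"gripper": 1}])

```text
time_s: 27.25
tcp_pos: [0.554, 0.4237, 0.0358]
eef_rot: [-180.0, 0.0, -71.8]
contact_force: [-0.3, -0.8, -0.7]
gripper_width: 0.0877
gripper_force: 0.0
```

Request:
send_rows(moves=[{"slide": [0,0,0],"turn": -0.38,"gripper": 1},{"slide": [0,0,0],"turn": -0.38,"gripper": 1},{"slide": [0,0,0],"turn": -0.38,"gripper": 1},{"slide": [0,0,0],"turn": -0.38,"gripper": 1},{"slide": [0,0,0],"turn": -0.38,"gripper": 1}])

```text
time_s: 27.67
tcp_pos: [0.5539, 0.4235, 0.0353]
eef_rot: [180.0, 0.0, -37.5]
contact_force: [0.5, -0.6, -0.4]
gripper_width: 0.0877
gripper_force: 0.0
```

Request:
send_rows(moves=[{"slide": [0,0,0],"turn": -0.38,"gripper": 1},{"slide": [0,0,0],"turn": -0.38,"gripper": 1},{"slide": [0,0,0],"turn": -0.38,"gripper": 1},{"slide": [0,0,0],"turn": -0.38,"gripper": 1},{"slide": [0,0,0],"turn": -0.38,"gripper": 1}])

```text
time_s: 28.08
tcp_pos: [0.5538, 0.4235, 0.0353]
eef_rot: [180.0, 0.0, -3.3]
contact_force: [-0.1, 0.3, -0.6]
gripper_width: 0.0877
gripper_force: 0.0
```

Request:
send_rows(moves=[{"slide": [0,0,0],"turn": -0.04,"gripper": 1},{"slide": [0,0,0.1],"turn": -0.04,"gripper": 1},{"slide": [0,0,0.2],"turn": -0.04,"gripper": 1},{"slide": [0,0,0.2],"turn": -0.04,"gripper": 1},{"slide": [0,0,0.2],"turn": -0.04,"gripper": 1}])

```text
time_s: 28.5
tcp_pos: [0.5535, 0.423, 0.0046]
eef_rot: [179.9, 0.1, -0.1]
contact_force: [-0.1, 0.5, 0.7]
gripper_width: 0.0876
gripper_force: 0.0
```

Request:
send_rows(moves=[{"slide": [0,0,0],"turn": 0,"gripper": 0.6},{"slide": [0,0,0],"turn": 0,"gripper": 0.6},{"slide": [0,0,0],"turn": 0,"gripper": 0.6},{"slide": [0,0,0],"turn": 0,"gripper": 0.6},{"slide": [0,0,0],"turn": 0,"gripper": 0.6}])

```text
time_s: 28.92
tcp_pos: [0.5544, 0.4243, 0.0064]
eef_rot: [-179.9, -0.1, -0.1]
contact_force: [-0.6, 1.1, 3.0]
gripper_width: 0.0672
gripper_force: 10.0
```

Request:
send_rows(moves=[{"slide": [0,0,0],"turn": 0,"gripper": 0.6},{"slide": [0,0,0],"turn": 0,"gripper": 0.6},{"slide": [0,0,0],"turn": 0,"gripper": 0.6},{"slide": [0,0,0],"turn": 0,"gripper": 0.6},{"slide": [0,0,0],"turn": 0,"gripper": 0.6}], newtons=30)

```text
time_s: 29.33
tcp_pos: [0.5544, 0.4243, 0.0064]
eef_rot: [-179.9, -0.1, -0.1]
contact_force: [-0.6, 0.9, 6.4]
gripper_width: 0.0669
gripper_force: 30.0
```

```bash
python3 - <<'E'
from plan import *
s=get_state();p=s['tcp_pos'];print(p,s['eef_rot'],s['gripper_width'])
plan([(p[0],p[1],.115,0),(.656,-.1525,.11,0)],step=.15)
E
```

```text
[0.55437248 0.42426687 0.0064119 ] [-1.79928234e+02 -6.78712002e-02 -5.47206007e-02] 0.0669133077244395
[0.0, 0.0, -0.724] -0.001 -> [0.5544, 0.4243, 0.115] 0.0
--
[0.169, 0.961, 0.008] 0.0 -> [0.5798, 0.2801, 0.1138] 0.0
[0.169, 0.962, 0.008] 0.0 -> [0.6053, 0.1358, 0.1126] 0.0
[0.169, 0.961, 0.009] 0.0 -> [0.6307, -0.0083, 0.1113] 0.0
[0.168, 0.962, 0.008] 0.0 -> [0.656, -0.1526, 0.1101] 0.0
--
```

Request:
send_rows(moves=[{"slide": [0,0,-0.2],"turn": 0,"gripper": 0.6},{"slide": [0,0,-0.4],"turn": 0,"gripper": 0.6},{"slide": [0,0,-0.6],"turn": 0,"gripper": 0.6},{"slide": [0,0,-0.72],"turn": 0,"gripper": 0.6},{"slide": [0,0,-0.72],"turn": 0,"gripper": 0.6}])

```text
time_s: 29.75
tcp_pos: [0.5556, 0.425, 0.1184]
eef_rot: [-179.7, -0.3, -0.0]
contact_force: [0.4, 0.7, -0.7]
gripper_width: 0.0672
gripper_force: 30.0
```

Request:
send_rows(moves=[{"slide": [0.03,0.18,0],"turn": 0,"gripper": 0.6},{"slide": [0.07,0.38,0],"turn": 0,"gripper": 0.6},{"slide": [0.1,0.58,0],"turn": 0,"gripper": 0.6},{"slide": [0.14,0.78,0],"turn": 0,"gripper": 0.6},{"slide": [0.169,0.96,0],"turn": 0,"gripper": 0.6}])

```text
time_s: 30.17
tcp_pos: [0.5783, 0.2773, 0.1122]
eef_rot: [179.9, 0.1, -0.1]
contact_force: [0.0, 0.1, 0.0]
gripper_width: 0.0666
gripper_force: 30.0
```

Request:
send_rows(moves=[{"slide": [0.03,0.19,0],"turn": 0,"gripper": 0.6},{"slide": [0.07,0.38,0],"turn": 0,"gripper": 0.6},{"slide": [0.1,0.58,0],"turn": 0,"gripper": 0.6},{"slide": [0.14,0.77,0],"turn": 0,"gripper": 0.6},{"slide": [0.169,0.96,0],"turn": 0,"gripper": 0.6}])

```text
time_s: 30.58
tcp_pos: [0.6036, 0.1337, 0.1124]
eef_rot: [180.0, 0.1, -0.1]
contact_force: [1.0, -0.2, -1.2]
gripper_width: 0.0673
gripper_force: 30.0
```

Request:
send_rows(moves=[{"slide": [0.03,0.19,0],"turn": 0,"gripper": 0.6},{"slide": [0.07,0.38,0],"turn": 0,"gripper": 0.6},{"slide": [0.1,0.58,0],"turn": 0,"gripper": 0.6},{"slide": [0.14,0.77,0],"turn": 0,"gripper": 0.6},{"slide": [0.169,0.96,0],"turn": 0,"gripper": 0.6}])

```text
time_s: 31.0
tcp_pos: [0.6287, -0.0101, 0.1123]
eef_rot: [180.0, 0.1, -0.1]
contact_force: [1.0, 0.9, -1.1]
gripper_width: 0.0674
gripper_force: 30.0
```

Request:
send_rows(moves=[{"slide": [0.04,0.22,0],"turn": 0,"gripper": 0.6},{"slide": [0.08,0.45,0],"turn": 0,"gripper": 0.6},{"slide": [0.12,0.7,0],"turn": 0,"gripper": 0.6},{"slide": [0.169,0.96,0],"turn": 0,"gripper": 0.6},{"slide": [0.169,0.96,0],"turn": 0,"gripper": 0.6}])

```text
time_s: 31.42
tcp_pos: [0.6539, -0.1586, 0.1118]
eef_rot: [179.9, 0.1, -0.3]
contact_force: [0.7, 1.0, -1.7]
gripper_width: 0.067
gripper_force: 30.0
```

Request:
send_rows(moves=[{"slide": [0,0,0.1],"turn": 0,"gripper": 0.6},{"slide": [0,0,0.2],"turn": 0,"gripper": 0.6},{"slide": [0,0,0.2],"turn": 0,"gripper": 0.6},{"slide": [0,0,0.2],"turn": 0,"gripper": 0.6},{"slide": [0,0,0.2],"turn": 0,"gripper": 0.6}])

```text
time_s: 31.83
tcp_pos: [0.6546, -0.1524, 0.0836]
eef_rot: [180.0, 0.0, -0.0]
contact_force: [0.0, -0.2, -1.6]
gripper_width: 0.0671
gripper_force: 30.0
```

```bash
python3 - <<'E'
from plan import *
s=get_state();p=s['tcp_pos'];print(p,s['eef_rot'],s['gripper_width'])
plan([(.656,-.1525,.0584,0)],step=.15)
E
```

```text
[ 0.6546338  -0.1524187   0.08357777] [ 1.79983930e+02  2.60268001e-02 -4.61443890e-02] 0.06710156112143119
[0.009, 0.001, 0.168] -0.001 -> [0.656, -0.1526, 0.0584] 0.0
--
```

Request:
send_rows(moves=[{"slide": [0.008,0,0.03],"turn": 0,"gripper": 0.6},{"slide": [0.008,0,0.06],"turn": 0,"gripper": 0.6},{"slide": [0.008,0,0.08],"turn": 0,"gripper": 0.6},{"slide": [0.008,0,0.1],"turn": 0,"gripper": 0.6},{"slide": [0.008,0,0.12],"turn": 0,"gripper": 0.6}])

```text
time_s: 32.25
tcp_pos: [0.6561, -0.1524, 0.0655]
eef_rot: [180.0, -0.0, -0.0]
contact_force: [0.2, 3.0, 9.1]
gripper_width: 0.0672
gripper_force: 30.0
```

Request:
send_rows(moves=[{"slide": [0,0,0.01],"turn": 0,"gripper": 0.6},{"slide": [0,0,0.02],"turn": 0,"gripper": 0.6},{"slide": [0,0,0.03],"turn": 0,"gripper": 0.6},{"slide": [0,0,0.04],"turn": 0,"gripper": 0.6},{"slide": [0,0,0.04],"turn": 0,"gripper": 0.6}])

```text
time_s: 32.67
tcp_pos: [0.6564, -0.152, 0.0594]
eef_rot: [-180.0, -0.1, -0.1]
contact_force: [2.8, 5.1, 0.1]
gripper_width: 0.0669
gripper_force: 30.0
```

Request:
send_rows(moves=[{"slide": [0.004,-0.008,0],"turn": 0,"gripper": 0.6},{"slide": [0.004,-0.008,0.005],"turn": 0,"gripper": 0.6},{"slide": [0.004,-0.008,0.01],"turn": 0,"gripper": 0.6},{"slide": [0.004,-0.008,0.015],"turn": 0,"gripper": 0.6},{"slide": [0.004,-0.008,0.015],"turn": 0,"gripper": 0.6}])

```text
time_s: 33.08
tcp_pos: [0.656, -0.1515, 0.0584]
eef_rot: [180.0, 0.0, -0.1]
contact_force: [-4.4, 2.2, 9.1]
gripper_width: 0.0668
gripper_force: 30.0
```

Request:
send_rows(moves=[{"slide": [0,0,0],"turn": 0,"gripper": 1},{"slide": [0,0,0],"turn": 0,"gripper": 1},{"slide": [0,0,0],"turn": 0,"gripper": 1},{"slide": [0,0,0],"turn": 0,"gripper": 1},{"slide": [0,0,0],"turn": 0,"gripper": 1}])

```text
time_s: 33.5
tcp_pos: [0.6562, -0.1515, 0.0569]
eef_rot: [180.0, 0.0, -0.1]
contact_force: [0.1, -0.6, 0.0]
gripper_width: 0.087
gripper_force: 0.0
```

Request:
send_rows(moves=[{"slide": [0,0,-0.1],"turn": 0,"gripper": 1},{"slide": [0,0,-0.3],"turn": 0,"gripper": 1},{"slide": [0,0,-0.5],"turn": 0,"gripper": 1},{"slide": [0,0,-0.7],"turn": 0,"gripper": 1},{"slide": [0,0,-0.7],"turn": 0,"gripper": 1}])

```text
time_s: 33.92
tcp_pos: [0.6598, -0.152, 0.1693]
eef_rot: [179.9, -0.5, -0.0]
contact_force: [1.2, 0.6, 0.7]
gripper_width: 0.0876
gripper_force: 0.0
```

```bash
python3 - <<'E'
from plan import *
# cock geometry in hob frame, with robot-frame correction (-.0015,+.001)
h=np.array([.5791,-.0437]);c,s=np.cos(-.0573),np.sin(-.0573)
T=lambda a,b:h+[c*a-s*b,s*a+c*b]
ax=T(0,-.29);print('axis',ax)
for th in(0,.785,1.57): print(th,ax+.052*np.array([np.cos(np.pi-.0573-th),np.sin(np.pi-.0573-th)]))
d=snap('top');print('proj axis',proj(d,[*ax,.065]),'grip0',proj(d,[*(ax+.052*np.array([-c,-s])),.065]))
d=snap('scene');
for n in('cap_large','cap_long','cap_medium','cock'): print(n,[(np.round(x['location'],3).tolist(),round(x['p'],2)) for x in optics.look_for('scene',n)])
E
```

```text
axis [ 0.56249209 -0.33322405]
0 [ 0.51057743 -0.33024608]
0.785 [ 0.52787318 -0.29442288]
1.57 [ 0.56542872 -0.28130704]
proj axis [413.83758442 184.85662609] grip0 [412.83267616 206.32333478]
cap_large [([0.659, -0.148, 0.07], 0.78), ([0.268, 0.317, 0.015], 0.65), ([0.458, 0.34, 0.013], 0.61)]
cap_long [([0.487, -0.138, 0.066], 0.5)]
cap_medium [([0.673, 0.062, 0.065], 0.47)]
cock [([0.52, -0.318, 0.071], 0.56)]
```

```bash
python3 - <<'E'
from plan import *
plan([(.509,-.329,.14,-3.3),(.509,-.329,.1,-3.3)],step=.19)
E
```

```text
[-0.488, 0.593, 0.069] 0.018 -> [0.5823, -0.2402, 0.1504] -1.7
[-0.471, 0.607, 0.07] 0.018 -> [0.509, -0.3291, 0.1399] -3.3
--
[-0.0, -0.0, 0.266] -0.0 -> [0.509, -0.3291, 0.1] -3.3
--
```

Request:
send_rows(moves=[{"slide": [-0.49,0.59,0.07],"turn": 0.018,"gripper": 0.6},{"slide": [-0.49,0.59,0.07],"turn": 0.018,"gripper": 0.6},{"slide": [-0.49,0.59,0.07],"turn": 0.018,"gripper": 0.6},{"slide": [-0.49,0.59,0.07],"turn": 0.018,"gripper": 0.6},{"slide": [-0.49,0.59,0.07],"turn": 0.018,"gripper": 0.6}])

```text
time_s: 34.63
tcp_pos: [0.5812, -0.241, 0.1507]
eef_rot: [-180.0, 0.1, -1.8]
contact_force: [0.6, 1.0, 0.1]
gripper_width: 0.0599
gripper_force: 0.0
```

Request:
send_rows(moves=[{"slide": [-0.47,0.607,0.07],"turn": 0.018,"gripper": 0.6},{"slide": [-0.47,0.607,0.07],"turn": 0.018,"gripper": 0.6},{"slide": [-0.47,0.607,0.07],"turn": 0.018,"gripper": 0.5},{"slide": [-0.47,0.607,0.07],"turn": 0.018,"gripper": 0.5},{"slide": [-0.47,0.607,0.07],"turn": 0.018,"gripper": 0.5}])

```text
time_s: 35.05
tcp_pos: [0.509, -0.3294, 0.1406]
eef_rot: [-180.0, 0.1, -3.4]
contact_force: [0.6, 1.0, 0.2]
gripper_width: 0.0445
gripper_force: 0.0
```

Request:
send_rows(moves=[{"slide": [0,0,0.1],"turn": 0,"gripper": 0.5},{"slide": [0,0,0.1],"turn": 0,"gripper": 0.5},{"slide": [0,0,0.1],"turn": 0,"gripper": 0.5},{"slide": [0,0,0.1],"turn": 0,"gripper": 0.5},{"slide": [0,0,0.1],"turn": 0,"gripper": 0.5}])

```text
time_s: 35.47
tcp_pos: [0.5106, -0.3282, 0.1267]
eef_rot: [180.0, -0.0, -3.2]
contact_force: [-0.1, -0.3, 0.4]
gripper_width: 0.0435
gripper_force: 0.0
```

```bash
python3 - <<'E'
from plan import *
print(get_state()['tcp_pos'])
plan([(.509,-.329,.05,-3.3)],step=.19)
d=snap('scene');a=cv2.resize(d['img'][150:310,130:350],None,fx=3.5,fy=3.5,interpolation=cv2.INTER_CUBIC)
cv2.imwrite('pics/s5.png',a[:,:,::-1])
# predicted cap outlines, home
h=np.array([.5774,-.0427]);c,s=np.cos(-.0573),np.sin(-.0573)
T=lambda a,b:h+[c*a-s*b,s*a+c*b]
I=a[:,:,::-1].copy()
t=np.linspace(0,6.283,60)
for bx,by,o in((.085,.105,np.c_[np.cos(t),np.sin(t)]*.028),(.085,-.105,np.c_[np.cos(t),np.sin(t)]*.034),(-.085,-.105,np.array([[.02,.054],[.02,-.054],[-.02,-.054],[-.02,.054]]))):
  P=[(proj(d,[*T(bx+q[0],by+q[1]),.07])-[130,150])*3.5+1.5 for q in o]
  cv2.polylines(I,[np.array(P).astype(int)],True,(0,255,0),1)
cv2.imwrite('pics/s5.png',I)
E
```

```text
[ 0.51055257 -0.32821835  0.12669591]
[-0.01, 0.006, 0.511] 0.001 -> [0.509, -0.329, 0.05] -3.3
--
```

View pics/s5.png

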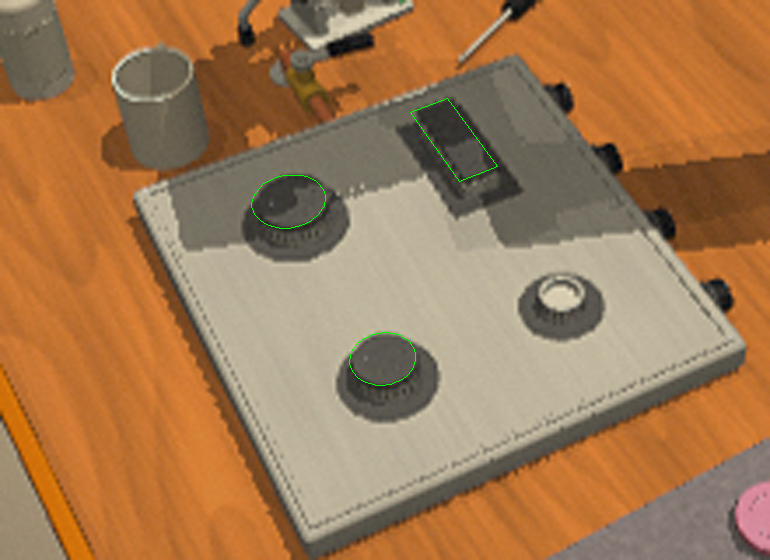

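All three caps lie in their home outlines: medium (383,358), large (290,200) and long (455,140). Now the cock.

Request:
send_rows(moves=[{"slide": [-0.01,0.006,0.1],"turn": 0,"gripper": 0.45},{"slide": [-0.01,0.006,0.25],"turn": 0,"gripper": 0.45},{"slide": [-0.01,0.006,0.4],"turn": 0,"gripper": 0.45},{"slide": [-0.01,0.006,0.5],"turn": 0,"gripper": 0.45},{"slide": [-0.01,0.006,0.5],"turn": 0,"gripper": 0.45}])

```text
time_s: 35.93
tcp_pos: [0.5063, -0.3286, 0.0484]
eef_rot: [-179.9, 0.3, -3.3]
contact_force: [-0.7, 0.4, -0.1]
gripper_width: 0.0393
gripper_force: 0.0
```

Request:
send_rows(moves=[{"slide": [0,0,0],"turn": 0,"gripper": 0.05},{"slide": [0,0,0],"turn": 0,"gripper": 0.05},{"slide": [0,0,0],"turn": 0,"gripper": 0.05},{"slide": [0,0,0],"turn": 0,"gripper": 0.05},{"slide": [0,0,0],"turn": 0,"gripper": 0.05}], newtons=10)

```text
time_s: 36.35
tcp_pos: [0.5081, -0.3276, 0.052]
eef_rot: [-179.9, -0.0, -3.4]
contact_force: [-0.3, 21.4, 8.8]
gripper_width: 0.0147
gripper_force: 10.0
```

Request:
send_rows(moves=[{"slide": [0,0,0],"turn": 0,"gripper": 0.05},{"slide": [0,0,0],"turn": 0,"gripper": 0.05},{"slide": [0,0,0],"turn": 0,"gripper": 0.05},{"slide": [0,0,0],"turn": 0,"gripper": 0.05},{"slide": [0,0,0],"turn": 0,"gripper": 0.05}])

```text
time_s: 36.77
tcp_pos: [0.5081, -0.3271, 0.0521]
eef_rot: [-179.9, -0.0, -3.3]
contact_force: [-1.2, 16.0, 6.1]
gripper_width: 0.0141
gripper_force: 10.0
```

Request:
send_rows(moves=[{"slide": [0.002,-0.046,0],"turn": 0.067,"gripper": 0.05},{"slide": [0.008,-0.082,0],"turn": 0.133,"gripper": 0.05},{"slide": [0.017,-0.117,0],"turn": 0.2,"gripper": 0.05},{"slide": [0.03,-0.151,0],"turn": 0.267,"gripper": 0.05},{"slide": [0.046,-0.183,0],"turn": 0.333,"gripper": 0.05}])

```text
time_s: 37.18
tcp_pos: [0.5163, -0.3021, 0.0521]
eef_rot: [180.0, -0.0, -33.6]
contact_force: [-2.5, 3.3, -0.2]
gripper_width: 0.0139
gripper_force: 10.1
```

Request:
send_rows(moves=[{"slide": [0.002,-0.036,0],"turn": 0.067,"gripper": 0.05},{"slide": [0.008,-0.072,0],"turn": 0.133,"gripper": 0.05},{"slide": [0.017,-0.107,0],"turn": 0.2,"gripper": 0.05},{"slide": [0.03,-0.141,0],"turn": 0.267,"gripper": 0.05},{"slide": [0.046,-0.173,0],"turn": 0.333,"gripper": 0.05}])

```text
time_s: 37.6
tcp_pos: [0.5363, -0.2838, 0.0521]
eef_rot: [-180.0, 0.0, -63.5]
contact_force: [-2.5, 6.0, 2.5]
gripper_width: 0.0141
gripper_force: 10.1
```

Request:
send_rows(moves=[{"slide": [0.002,-0.036,0],"turn": 0.067,"gripper": 0.05},{"slide": [0.008,-0.072,0],"turn": 0.133,"gripper": 0.05},{"slide": [0.017,-0.107,0],"turn": 0.2,"gripper": 0.05},{"slide": [0.03,-0.141,0],"turn": 0.267,"gripper": 0.05},{"slide": [0.046,-0.173,0],"turn": 0.333,"gripper": 0.05}])

```text
time_s: 38.02
tcp_pos: [0.5632, -0.278, 0.0521]
eef_rot: [-180.0, 0.1, -93.5]
contact_force: [-1.3, 5.5, 1.2]
gripper_width: 0.0139
gripper_force: 10.0
```

Request:
send_rows(moves=[{"slide": [0,-0.01,0],"turn": 0.01,"gripper": 0.05},{"slide": [0,-0.02,0],"turn": 0.02,"gripper": 0.05},{"slide": [0,-0.03,0],"turn": 0.02,"gripper": 0.05},{"slide": [0,-0.03,0],"turn": 0.02,"gripper": 0.05},{"slide": [0,-0.03,0],"turn": 0.02,"gripper": 0.05}])

```text
time_s: 38.43
tcp_pos: [0.5638, -0.2782, 0.0517]
eef_rot: [179.7, 0.1, -95.0]
contact_force: [-11.3, 7.9, 10.3]
gripper_width: 0.0138
gripper_force: 9.9
```

Request:
send_rows(moves=[{"slide": [0,0,0],"turn": 0,"gripper": 0.5},{"slide": [0,0,0],"turn": 0,"gripper": 0.5},{"slide": [0,0,0],"turn": 0,"gripper": 0.5},{"slide": [0,0,0],"turn": 0,"gripper": 0.5},{"slide": [0,0,0],"turn": 0,"gripper": 0.5}])

```text
time_s: 38.85
tcp_pos: [0.568, -0.2796, 0.0517]
eef_rot: [-179.9, -0.0, -95.0]
contact_force: [-0.1, -0.2, -0.8]
gripper_width: 0.041
gripper_force: 0.0
```

Request:
send_rows(moves=[{"slide": [0,0,-0.2],"turn": 0,"gripper": 0.5},{"slide": [0,0,-0.4],"turn": 0,"gripper": 0.5},{"slide": [0,0,-0.7],"turn": 0,"gripper": 0.5},{"slide": [0,0,-0.9],"turn": 0,"gripper": 0.5},{"slide": [0,0,-0.9],"turn": 0,"gripper": 0.5}])

```text
time_s: 39.27
tcp_pos: [0.5713, -0.2809, 0.1948]
eef_rot: [-179.3, -0.2, -94.9]
contact_force: [2.1, -0.3, 0.1]
gripper_width: 0.0438
gripper_force: 0.0
```

Request:
send_rows(moves=[{"slide": [-0.9,0,0],"turn": 0,"gripper": 0.6},{"slide": [-0.9,0,0],"turn": 0,"gripper": 0.6},{"slide": [-0.9,0,0],"turn": 0,"gripper": 0.6},{"slide": [-0.9,0,0],"turn": 0,"gripper": 0.6},{"slide": [-0.9,0,0],"turn": 0,"gripper": 0.6}])

```text
time_s: 39.68
tcp_pos: [0.5799, -0.142, 0.1867]
eef_rot: [-179.9, 0.0, -94.8]
contact_force: [0.4, 0.1, -0.0]
gripper_width: 0.0527
gripper_force: 0.0
```

```bash
python3 - <<'E'
from m import *
d=snap('top');im=d['img'][155:275,390:490]
a=cv2.resize(im,None,fx=6,fy=6,interpolation=cv2.INTER_CUBIC);cv2.imwrite('pics/d1.png',a[:600,:,::-1])
for cam in('top','scene'):
  D=snap(cam)
  for n in('detector','stand','detector_tip','cock'): print(cam,n,[(np.round(x['location'],3).tolist(),round(x['p'],2)) for x in optics.look_for(cam,n)])
E
```

```text
top detector [([0.472, -0.432, 0.086], 0.9)]
top stand [([0.466, -0.417, 0.012], 0.66)]
top detector_tip [([0.471, -0.43, 0.086], 0.87)]
top cock [([0.563, -0.303, 0.074], 0.49)]
scene detector []
scene stand [([0.469, -0.406, 0.013], 0.39)]
scene detector_tip []
scene cock [([0.486, -0.136, 0.068], 0.52)]
```

View pics/d1.png

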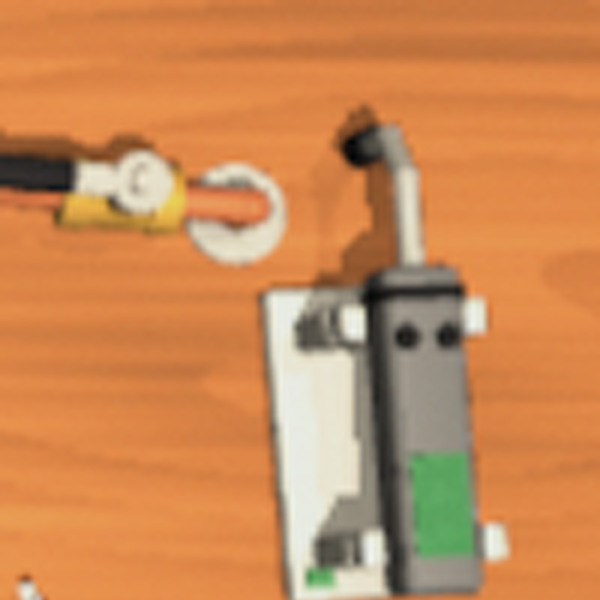

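```bash
python3 - <<'E'
from m import *
from plan import plan
d=snap('top')
q=lambda a,b,z:pix2z(d,390+(a-2.5)/6,155+(b-2.5)/6,z)
A=q(415,318.5,.073);B=q(434,544,.073);C=q(431,430,.085)
print(A,B,(A+B)/2,np.degrees(np.arctan2(*(A-B)[1::-1])),'top',C)
e=q(462,290,.085)-q(480,590,.085);print(np.degrees(np.arctan2(e[1],e[0])))
e=q(265,290,.012)-q(292,598,.012);print(np.degrees(np.arctan2(e[1],e[0])))
print('tip',q(355,150,.025), 'axis cock',q(143,180,.07))
E
```

```text
[ 0.50818491 -0.43758371  0.073     ] [ 0.41906659 -0.44331232  0.073     ] [ 0.46362575 -0.44044802  0.073     ] 3.6779663267113545 top [ 0.4631082  -0.43886898  0.085     ]
2.202272940753949
4.146690817483469
tip [ 0.58320214 -0.43055378  0.025     ] axis cock [ 0.56237487 -0.33093362  0.07      ]
```

The lever now points at the hob at (40,175), so the cock is open. The detector lies with its body centre at about (431,430) and its nose at (355,150). Stand centre is about (0.463,-0.440) at yaw 3.4°.

```bash
python3 - <<'E'
from plan import *
plan([(.462,-.4388,.17,3.4),(.462,-.4388,.11,3.4)],step=.19)
E
```

```text
[0.673, 0.202, 0.036] -0.365 -> [0.54, -0.2431, 0.1807] -62.2
[0.456, 0.534, 0.036] -0.364 -> [0.501, -0.341, 0.1753] -29.4
[0.094, 0.696, 0.035] -0.365 -> [0.462, -0.4388, 0.1701] 3.4
--
[0.0, -0.0, 0.4] 0.0 -> [0.462, -0.4388, 0.1101] 3.4
--
```

Request:
send_rows(moves=[{"slide": [0.673,0.2,0.036],"turn": -0.365,"gripper": 1},{"slide": [0.673,0.2,0.036],"turn": -0.365,"gripper": 1},{"slide": [0.673,0.2,0.036],"turn": -0.365,"gripper": 1},{"slide": [0.673,0.2,0.036],"turn": -0.365,"gripper": 1},{"slide": [0.673,0.2,0.036],"turn": -0.365,"gripper": 1}])

```text
time_s: 40.7
tcp_pos: [0.5396, -0.2444, 0.1807]
eef_rot: [180.0, 0.0, -61.9]
contact_force: [0.3, 0.1, -0.1]
gripper_width: 0.0802
gripper_force: 0.0
```

Request:
send_rows(moves=[{"slide": [0.456,0.534,0.036],"turn": -0.365,"gripper": 1},{"slide": [0.456,0.534,0.036],"turn": -0.365,"gripper": 1},{"slide": [0.456,0.534,0.036],"turn": -0.365,"gripper": 1},{"slide": [0.456,0.534,0.036],"turn": -0.365,"gripper": 1},{"slide": [0.456,0.534,0.036],"turn": -0.365,"gripper": 1}])

```text
time_s: 41.12
tcp_pos: [0.5005, -0.3424, 0.1751]
eef_rot: [180.0, 0.0, -29.1]
contact_force: [-0.5, 0.1, 1.2]
gripper_width: 0.0875
gripper_force: 0.0
```

Request:
send_rows(moves=[{"slide": [0.094,0.696,0.036],"turn": -0.365,"gripper": 1},{"slide": [0.094,0.696,0.036],"turn": -0.365,"gripper": 1},{"slide": [0.094,0.696,0.036],"turn": -0.365,"gripper": 1},{"slide": [0.094,0.696,0.036],"turn": -0.365,"gripper": 1},{"slide": [0.094,0.696,0.036],"turn": -0.365,"gripper": 1}])

```text
time_s: 41.53
tcp_pos: [0.4615, -0.4402, 0.1694]
eef_rot: [-180.0, 0.0, 3.7]
contact_force: [0.7, -0.5, -0.3]
gripper_width: 0.0876
gripper_force: 0.0
```

Request:
send_rows(moves=[{"slide": [0,0,0.3],"turn": 0,"gripper": 1},{"slide": [0,0,0.3],"turn": 0,"gripper": 0.8},{"slide": [0,0,0.3],"turn": 0,"gripper": 0.8},{"slide": [0,0,0.3],"turn": 0,"gripper": 0.8},{"slide": [0,0,0.3],"turn": 0,"gripper": 0.8}])

```text
time_s: 41.95
tcp_pos: [0.4636, -0.4392, 0.1268]
eef_rot: [179.9, -0.1, 3.6]
contact_force: [-0.3, 0.2, 0.4]
gripper_width: 0.0714
gripper_force: 0.0
```

```bash
python3 - <<'E'
from plan import *
s=get_state();print(s['tcp_pos'],s['eef_rot'])
plan([(.462,-.4388,.051,3.4)],step=.19)
E
```

```text
[ 0.46364358 -0.43915891  0.12679763] [ 1.79909328e+02 -8.34807645e-02  3.55194241e+00]
[-0.011, -0.003, 0.505] 0.002 -> [0.462, -0.4388, 0.051] 3.4
--
```

Request:
send_rows(moves=[{"slide": [-0.01,-0.003,0.12],"turn": 0.002,"gripper": 0.8},{"slide": [-0.01,-0.003,0.25],"turn": 0.002,"gripper": 0.8},{"slide": [-0.01,-0.003,0.38],"turn": 0.002,"gripper": 0.8},{"slide": [-0.01,-0.003,0.5],"turn": 0.002,"gripper": 0.8},{"slide": [-0.01,-0.003,0.5],"turn": 0.002,"gripper": 0.8}])

```text
time_s: 42.37
tcp_pos: [0.4603, -0.4373, 0.0481]
eef_rot: [-179.9, 0.1, 3.3]
contact_force: [-0.6, 0.9, -0.1]
gripper_width: 0.0703
gripper_force: 0.0
```

Request:
send_rows(moves=[{"slide": [0,0,0],"turn": 0,"gripper": 0.2},{"slide": [0,0,0],"turn": 0,"gripper": 0.2},{"slide": [0,0,0],"turn": 0,"gripper": 0.2},{"slide": [0,0,0],"turn": 0,"gripper": 0.2},{"slide": [0,0,0],"turn": 0,"gripper": 0.2}], newtons=10)

```text
time_s: 42.78
tcp_pos: [0.4617, -0.4385, 0.0512]
eef_rot: [179.9, -0.1, 3.4]
contact_force: [0.3, 0.5, 0.3]
gripper_width: 0.0422
gripper_force: 0.0
```

Request:
send_rows(moves=[{"slide": [0,0,0],"turn": 0,"gripper": 0.2},{"slide": [0,0,0],"turn": 0,"gripper": 0.2},{"slide": [0,0,0],"turn": 0,"gripper": 0.2},{"slide": [0,0,0],"turn": 0,"gripper": 0.2},{"slide": [0,0,0],"turn": 0,"gripper": 0.2}], newtons=30)

```text
time_s: 43.2
tcp_pos: [0.4614, -0.4383, 0.0505]
eef_rot: [180.0, -0.0, 3.4]
contact_force: [-1.6, 2.1, 6.3]
gripper_width: 0.0317
gripper_force: 30.0
```

```bash
python3 - <<'E'
from plan import *
s=get_state();print(s['tcp_pos'],s['eef_rot'])
E
```

```text
[ 0.46137096 -0.43832128  0.05053377] [ 1.79976917e+02 -2.29445918e-02  3.35992661e+00]
```

Request:
send_rows(moves=[{"slide": [0,0,-0.1],"turn": 0,"gripper": 0.2},{"slide": [0,0,-0.25],"turn": 0,"gripper": 0.2},{"slide": [0,0,-0.45],"turn": 0,"gripper": 0.2},{"slide": [0,0,-0.65],"turn": 0,"gripper": 0.2},{"slide": [0,0,-0.8],"turn": 0,"gripper": 0.2}])

```text
time_s: 43.62
tcp_pos: [0.4613, -0.4383, 0.1717]
eef_rot: [180.0, -0.0, 3.4]
contact_force: [1.4, -1.4, -1.7]
gripper_width: 0.0319
gripper_force: 30.0
```

```bash
python3 - <<'E'
from plan import *
s=get_state();print(s['tcp_pos'],s['eef_rot'],s['contact_force'],s['moment'])
# tcp targets
for n,t in(('medium',(.669,.0568)),('large',(.656,-.1518)),('long',(.4862,-.1434))):
  print(n)
t=(.669-.1198,.0568-.0071)
plan([(t[0],t[1],.17,3.4)],step=.16)
E
```

```text
[ 0.46125196 -0.43829034  0.17174587] [ 1.79978486e+02 -2.17080644e-02  3.35460023e+00] [ 1.40677615 -1.41166132 -1.72608749] [-0.18728291 -0.0304886  -0.01632032]
medium
large
long
[0.194, -0.803, 0.003] -0.0 -> [0.4833, -0.3163, 0.1713] 3.4
[0.194, -0.803, 0.003] -0.0 -> [0.5053, -0.1944, 0.1708] 3.4
[0.194, -0.804, 0.003] -0.0 -> [0.5272, -0.0723, 0.1704] 3.4
[0.194, -0.803, 0.003] -0.001 -> [0.5493, 0.0496, 0.1699] 3.4
--
```

Request:
send_rows(moves=[{"slide": [0.03,-0.12,0],"turn": 0,"gripper": 0.2},{"slide": [0.07,-0.28,0],"turn": 0,"gripper": 0.2},{"slide": [0.11,-0.45,0],"turn": 0,"gripper": 0.2},{"slide": [0.15,-0.62,0],"turn": 0,"gripper": 0.2},{"slide": [0.194,-0.803,0],"turn": 0,"gripper": 0.2}])

```text
time_s: 44.03
tcp_pos: [0.4826, -0.3151, 0.1692]
eef_rot: [-180.0, 0.1, 3.3]
contact_force: [0.1, 1.1, -2.0]
gripper_width: 0.0316
gripper_force: 30.0
```

Request:
send_rows(moves=[{"slide": [0.04,-0.16,0],"turn": 0,"gripper": 0.2},{"slide": [0.08,-0.32,0],"turn": 0,"gripper": 0.2},{"slide": [0.12,-0.48,0],"turn": 0,"gripper": 0.2},{"slide": [0.155,-0.64,0],"turn": 0,"gripper": 0.2},{"slide": [0.194,-0.803,0],"turn": 0,"gripper": 0.2}])

```text
time_s: 44.45
tcp_pos: [0.5047, -0.193, 0.1693]
eef_rot: [-180.0, 0.1, 3.3]
contact_force: [0.0, 0.6, -1.9]
gripper_width: 0.0319
gripper_force: 30.0
```

Request:
send_rows(moves=[{"slide": [0.04,-0.16,0],"turn": 0,"gripper": 0.2},{"slide": [0.08,-0.32,0],"turn": 0,"gripper": 0.2},{"slide": [0.12,-0.48,0],"turn": 0,"gripper": 0.2},{"slide": [0.155,-0.64,0],"turn": 0,"gripper": 0.2},{"slide": [0.194,-0.803,0],"turn": 0,"gripper": 0.2}])

```text
time_s: 44.87
tcp_pos: [0.5266, -0.0711, 0.1694]
eef_rot: [-180.0, 0.1, 3.3]
contact_force: [0.4, -0.0, -2.1]
gripper_width: 0.032
gripper_force: 30.0
```

Request:
send_rows(moves=[{"slide": [0.05,-0.2,0],"turn": 0,"gripper": 0.2},{"slide": [0.1,-0.4,0],"turn": 0,"gripper": 0.2},{"slide": [0.145,-0.6,0],"turn": 0,"gripper": 0.2},{"slide": [0.18,-0.74,0],"turn": 0,"gripper": 0.2},{"slide": [0.194,-0.803,0],"turn": 0,"gripper": 0.2}])

```text
time_s: 45.28
tcp_pos: [0.5493, 0.0521, 0.1693]
eef_rot: [-180.0, 0.0, 3.5]
contact_force: [-0.1, -0.5, -2.7]
gripper_width: 0.0317
gripper_force: 30.0
```

Request:
send_rows(moves=[{"slide": [0,0,0],"turn": 0,"gripper": 0.2},{"slide": [0,0,0.05],"turn": 0,"gripper": 0.2},{"slide": [0,0,0.1],"turn": 0,"gripper": 0.2},{"slide": [0,0,0.1],"turn": 0,"gripper": 0.2},{"slide": [0,0,0.1],"turn": 0,"gripper": 0.2}])

```text
time_s: 45.7
tcp_pos: [0.5484, 0.0484, 0.154]
eef_rot: [180.0, 0.1, 3.3]
contact_force: [0.5, -0.1, -1.5]
gripper_width: 0.0322
gripper_force: 30.0
```

```bash
cat > tip.py <<'E'
from m import *
def tip():
    s=get_state();return s['tcp_pos']+R.from_euler('xyz',s['eef_rot'],degrees=True).apply([.120,0,.0305])
if __name__=='__main__':
    import sys
    t=tip();s=get_state();print('tip',t.round(4),'tcp',s['tcp_pos'].round(4),s['eef_rot'].round(1))
    L=[]
    for cam in('scene','top'):
        d=snap(cam);I=cv2.resize(d['img'],None,fx=5,fy=5,interpolation=cv2.INTER_CUBIC)[:,:,::-1].copy()
        u=(proj(d,t)*5+2).astype(int);cv2.drawMarker(I,u.tolist(),(0,255,0),0,14,1)
        c=eval(sys.argv[2]);v=(proj(d,[*c,.07])*5+2).astype(int);cv2.drawMarker(I,v.tolist(),(0,0,255),1,14,1)
        L.append(I[u[1]-150:u[1]+150,u[0]-250:u[0]+250])
    cv2.imwrite('pics/'+sys.argv[1],np.vstack(L))
E
python3 tip.py t1.png '(.669,.0568)'
```

```text
tip [0.6682 0.0552 0.1233] tcp [0.5484 0.0484 0.154 ] [1.8e+02 1.0e-01 3.3e+00]
```

View pics/t1.png

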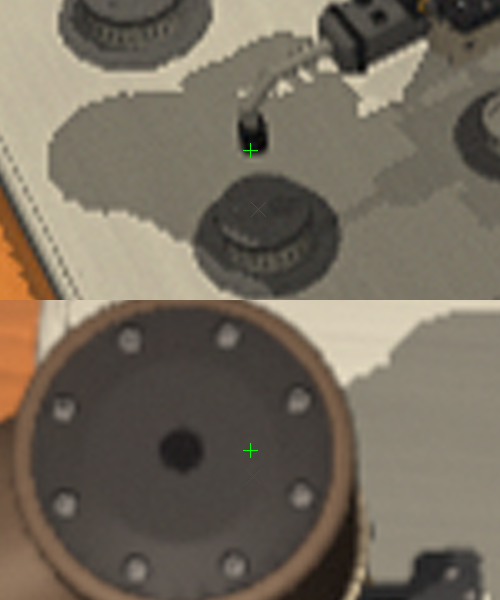

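The nose's lower end at crop (254,155) agrees with the predicted tip (250,150), and it is above the cap middle at (258,208). Lowering to about 17 mm above and holding.

Request:
send_rows(moves=[{"slide": [0.005,-0.01,0.06],"turn": 0,"gripper": 0.2},{"slide": [0.005,-0.01,0.12],"turn": 0,"gripper": 0.2},{"slide": [0.005,-0.01,0.18],"turn": 0,"gripper": 0.2},{"slide": [0.005,-0.01,0.22],"turn": 0,"gripper": 0.2},{"slide": [0.005,-0.01,0.24],"turn": 0,"gripper": 0.2}])

```text
time_s: 46.22
tcp_pos: [0.5491, 0.0509, 0.1174]
eef_rot: [180.0, 0.1, 3.3]
contact_force: [-0.7, 0.2, -2.9]
gripper_width: 0.0317
gripper_force: 30.0
```

Request:
send_rows(moves=[{"slide": [0,0,0],"turn": 0,"gripper": 0.2},{"slide": [0,0,0],"turn": 0,"gripper": 0.2},{"slide": [0,0,0],"turn": 0,"gripper": 0.2},{"slide": [0,0,0],"turn": 0,"gripper": 0.2},{"slide": [0,0,0],"turn": 0,"gripper": 0.2}])

```text
time_s: 46.63
tcp_pos: [0.5501, 0.0512, 0.1194]
eef_rot: [-180.0, -0.0, 3.3]
contact_force: [0.0, -1.1, -2.2]
gripper_width: 0.0319
gripper_force: 30.0
```

Request:
send_rows(moves=[{"slide": [0,0,0],"turn": 0,"gripper": 0.2},{"slide": [0,0,0],"turn": 0,"gripper": 0.2},{"slide": [0,0,0],"turn": 0,"gripper": 0.2},{"slide": [0,0,0],"turn": 0,"gripper": 0.2},{"slide": [0,0,0],"turn": 0,"gripper": 0.2}])

```text
time_s: 47.05
tcp_pos: [0.5499, 0.0511, 0.119]
eef_rot: [-180.0, -0.0, 3.4]
contact_force: [-0.7, -0.3, -2.6]
gripper_width: 0.0319
gripper_force: 30.0
```

Request:
send_rows(moves=[{"slide": [0,0,0],"turn": 0,"gripper": 0.2},{"slide": [0,0,0],"turn": 0,"gripper": 0.2},{"slide": [0,0,0],"turn": 0,"gripper": 0.2},{"slide": [0,0,0],"turn": 0,"gripper": 0.2},{"slide": [0,0,0],"turn": 0,"gripper": 0.2}])

```text
time_s: 47.47
tcp_pos: [0.5499, 0.0511, 0.119]
eef_rot: [-180.0, 0.0, 3.4]
contact_force: [0.2, 0.6, -1.6]
gripper_width: 0.0318
gripper_force: 30.0
```

Request:
send_rows(moves=[{"slide": [0,0,0],"turn": 0,"gripper": 0.2},{"slide": [0,0,0],"turn": 0,"gripper": 0.2},{"slide": [0,0,0],"turn": 0,"gripper": 0.2},{"slide": [0,0,0],"turn": 0,"gripper": 0.2},{"slide": [0,0,0],"turn": 0,"gripper": 0.2}])

```text
time_s: 47.88
tcp_pos: [0.5499, 0.0511, 0.119]
eef_rot: [-180.0, 0.0, 3.4]
contact_force: [-0.4, -0.2, -2.3]
gripper_width: 0.0319
gripper_force: 30.0
```

Request:
send_rows(moves=[{"slide": [0,0,0],"turn": 0,"gripper": 0.2},{"slide": [0,0,0],"turn": 0,"gripper": 0.2},{"slide": [0,0,0],"turn": 0,"gripper": 0.2},{"slide": [0,0,0],"turn": 0,"gripper": 0.2},{"slide": [0,0,0],"turn": 0,"gripper": 0.2}])

```text
time_s: 48.3
tcp_pos: [0.5499, 0.0511, 0.119]
eef_rot: [-180.0, 0.0, 3.3]
contact_force: [-0.1, 0.8, -2.2]
gripper_width: 0.0319
gripper_force: 30.0
```

Request:
send_rows(moves=[{"slide": [0,0,0],"turn": 0,"gripper": 0.2},{"slide": [0,0,0],"turn": 0,"gripper": 0.2},{"slide": [0,0,0],"turn": 0,"gripper": 0.2},{"slide": [0,0,0],"turn": 0,"gripper": 0.2},{"slide": [0,0,0],"turn": 0,"gripper": 0.2}])

```text
time_s: 48.72
tcp_pos: [0.5499, 0.0511, 0.119]
eef_rot: [-180.0, -0.0, 3.3]
contact_force: [0.5, 0.4, -2.1]
gripper_width: 0.0316
gripper_force: 30.0
```

Request:
send_rows(moves=[{"slide": [0,0,0],"turn": 0,"gripper": 0.2},{"slide": [0,0,0],"turn": 0,"gripper": 0.2},{"slide": [0,0,0],"turn": 0,"gripper": 0.2},{"slide": [0,0,0],"turn": 0,"gripper": 0.2},{"slide": [0,0,0],"turn": 0,"gripper": 0.2}])

```text
time_s: 49.13
tcp_pos: [0.5499, 0.0511, 0.119]
eef_rot: [-180.0, -0.0, 3.3]
contact_force: [-0.2, 0.0, -1.5]
gripper_width: 0.0317
gripper_force: 30.0
```

Request:
send_rows(moves=[{"slide": [0,0,0],"turn": 0,"gripper": 0.2},{"slide": [0,0,0],"turn": 0,"gripper": 0.2},{"slide": [0,0,0],"turn": 0,"gripper": 0.2},{"slide": [0,0,0],"turn": 0,"gripper": 0.2},{"slide": [0,0,0],"turn": 0,"gripper": 0.2}])

```text
time_s: 49.55
tcp_pos: [0.5499, 0.0511, 0.119]
eef_rot: [180.0, 0.0, 3.3]
contact_force: [-0.9, 0.9, -1.9]
gripper_width: 0.0318
gripper_force: 30.0
```

```bash
python3 - <<'E'
from tip import *
from plan import plan
print(tip()); d=snap('scene')
for n in('cap_large','cap_long','cap_medium'): print(n,[(np.round(x['location'],3).tolist(),round(x['p'],2)) for x in optics.look_for('scene',n)])
s=get_state()['tcp_pos']
plan([(.656-.1198,-.1518-.007,.14,3.4)],start=(s[0],s[1],.14,3.35),step=.16)
E
```

```text
[0.66966961 0.05812321 0.08849925]
cap_large [([0.461, 0.34, 0.016], 0.79), ([0.656, -0.15, 0.067], 0.69), ([0.263, 0.321, 0.017], 0.66)]
cap_long [([0.617, 0.037, 0.033], 0.59)]
cap_medium [([0.674, 0.063, 0.068], 0.78)]
[-0.086, 0.696, 0.0] -0.0 -> [0.5431, -0.0538, 0.14] 3.4
[-0.087, 0.696, 0.0] -0.001 -> [0.5362, -0.1588, 0.14] 3.4
--
```

Request:
send_rows(moves=[{"slide": [0,0,-0.08],"turn": 0,"gripper": 0.2},{"slide": [-0.015,0.1,-0.15],"turn": 0,"gripper": 0.2},{"slide": [-0.04,0.28,-0.15],"turn": 0,"gripper": 0.2},{"slide": [-0.06,0.48,-0.15],"turn": 0,"gripper": 0.2},{"slide": [-0.086,0.696,-0.15],"turn": 0,"gripper": 0.2}])

```text
time_s: 50.17
tcp_pos: [0.5432, -0.0543, 0.1419]
eef_rot: [-180.0, -0.0, 3.4]
contact_force: [0.3, 0.0, -1.8]
gripper_width: 0.032
gripper_force: 30.0
```

Request:
send_rows(moves=[{"slide": [-0.025,0.2,0],"turn": 0,"gripper": 0.2},{"slide": [-0.05,0.4,0],"turn": 0,"gripper": 0.2},{"slide": [-0.07,0.56,0],"turn": 0,"gripper": 0.2},{"slide": [-0.08,0.65,0],"turn": 0,"gripper": 0.2},{"slide": [-0.086,0.696,0],"turn": 0,"gripper": 0.2}])

```text
time_s: 50.58
tcp_pos: [0.5359, -0.1607, 0.1414]
eef_rot: [180.0, 0.0, 3.2]
contact_force: [-0.1, -0.5, -3.2]
gripper_width: 0.0319
gripper_force: 30.0
```

Request:
send_rows(moves=[{"slide": [0,0,0.03],"turn": 0,"gripper": 0.2},{"slide": [0,0,0.06],"turn": 0,"gripper": 0.2},{"slide": [0,0,0.1],"turn": 0,"gripper": 0.2},{"slide": [0,0,0.13],"turn": 0,"gripper": 0.2},{"slide": [0,0,0.15],"turn": 0,"gripper": 0.2}])

```text
time_s: 51.0
tcp_pos: [0.536, -0.1579, 0.118]
eef_rot: [-180.0, 0.1, 3.4]
contact_force: [0.4, 0.3, -2.9]
gripper_width: 0.032
gripper_force: 30.0
```

```bash
python3 - <<'E'
from tip import *
print(tip()); d=snap('scene')
for n in('cap_large','cap_long','cap_medium'): print(n,[(np.round(x['location'],3).tolist(),round(x['p'],2)) for x in optics.look_for('scene',n)])
E
```

```text
[ 0.65579154 -0.15078504  0.08734791]
cap_large [([0.46, 0.342, 0.015], 0.69), ([0.516, -0.433, 0.014], 0.67), ([0.264, 0.321, 0.016], 0.61), ([0.657, -0.145, 0.066], 0.56), ([0.59, 0.006, 0.039], 0.5), ([0.591, -0.146, 0.142], 0.2)]
cap_long [([0.486, -0.126, 0.066], 0.68), ([0.592, -0.148, 0.141], 0.3)]
cap_medium [([0.675, 0.06, 0.068], 0.78)]
```

All caps are in place and the tip is over the large cap, so I hold.

Request:
send_rows(moves=[{"slide": [0,0,0],"turn": 0,"gripper": 0.2},{"slide": [0,0,0],"turn": 0,"gripper": 0.2},{"slide": [0,0,0],"turn": 0,"gripper": 0.2},{"slide": [0,0,0],"turn": 0,"gripper": 0.2},{"slide": [0,0,0],"turn": 0,"gripper": 0.2}])

```text
time_s: 51.62
tcp_pos: [0.5364, -0.1589, 0.1192]
eef_rot: [180.0, -0.0, 3.3]
contact_force: [-0.3, -0.1, -2.4]
gripper_width: 0.0322
gripper_force: 30.0
```

Request:
send_rows(moves=[{"slide": [0,0,0],"turn": 0,"gripper": 0.2},{"slide": [0,0,0],"turn": 0,"gripper": 0.2},{"slide": [0,0,0],"turn": 0,"gripper": 0.2},{"slide": [0,0,0],"turn": 0,"gripper": 0.2},{"slide": [0,0,0],"turn": 0,"gripper": 0.2}])

```text
time_s: 52.03
tcp_pos: [0.5363, -0.1588, 0.119]
eef_rot: [-180.0, 0.0, 3.3]
contact_force: [0.3, 0.6, -2.0]
gripper_width: 0.0319
gripper_force: 30.0
```

Request:
send_rows(moves=[{"slide": [0,0,0],"turn": 0,"gripper": 0.2},{"slide": [0,0,0],"turn": 0,"gripper": 0.2},{"slide": [0,0,0],"turn": 0,"gripper": 0.2},{"slide": [0,0,0],"turn": 0,"gripper": 0.2},{"slide": [0,0,0],"turn": 0,"gripper": 0.2}])

```text
time_s: 52.45
tcp_pos: [0.5363, -0.1588, 0.119]
eef_rot: [180.0, 0.0, 3.4]
contact_force: [1.3, -0.4, -2.1]
gripper_width: 0.0319
gripper_force: 30.0
```

Request:
send_rows(moves=[{"slide": [0,0,0],"turn": 0,"gripper": 0.2},{"slide": [0,0,0],"turn": 0,"gripper": 0.2},{"slide": [0,0,0],"turn": 0,"gripper": 0.2},{"slide": [0,0,0],"turn": 0,"gripper": 0.2},{"slide": [0,0,0],"turn": 0,"gripper": 0.2}])

```text
time_s: 52.87
tcp_pos: [0.5363, -0.1588, 0.119]
eef_rot: [-180.0, 0.0, 3.3]
contact_force: [-0.6, 0.4, -3.0]
gripper_width: 0.0319
gripper_force: 30.0
```

Request:
send_rows(moves=[{"slide": [0,0,0],"turn": 0,"gripper": 0.2},{"slide": [0,0,0],"turn": 0,"gripper": 0.2},{"slide": [0,0,0],"turn": 0,"gripper": 0.2},{"slide": [0,0,0],"turn": 0,"gripper": 0.2},{"slide": [0,0,0],"turn": 0,"gripper": 0.2}])

```text
time_s: 53.28
tcp_pos: [0.5364, -0.1588, 0.119]
eef_rot: [-180.0, -0.0, 3.4]
contact_force: [-0.6, 0.1, -2.8]
gripper_width: 0.0319
gripper_force: 30.0
```

Request:
send_rows(moves=[{"slide": [0,0,0],"turn": 0,"gripper": 0.2},{"slide": [0,0,0],"turn": 0,"gripper": 0.2},{"slide": [0,0,0],"turn": 0,"gripper": 0.2},{"slide": [0,0,0],"turn": 0,"gripper": 0.2},{"slide": [0,0,0],"turn": 0,"gripper": 0.2}])

```text
time_s: 53.7
tcp_pos: [0.5363, -0.1588, 0.119]
eef_rot: [-180.0, 0.0, 3.4]
contact_force: [-0.3, 0.4, -2.6]
gripper_width: 0.032
gripper_force: 30.0
```

Request:
send_rows(moves=[{"slide": [0,0,0],"turn": 0,"gripper": 0.2},{"slide": [0,0,0],"turn": 0,"gripper": 0.2},{"slide": [0,0,0],"turn": 0,"gripper": 0.2},{"slide": [0,0,0],"turn": 0,"gripper": 0.2},{"slide": [0,0,0],"turn": 0,"gripper": 0.2}])

```text
time_s: 54.12
tcp_pos: [0.5363, -0.1588, 0.119]
eef_rot: [-180.0, -0.0, 3.3]
contact_force: [0.1, -0.1, -1.4]
gripper_width: 0.0316
gripper_force: 30.0
```

Request:
send_rows(moves=[{"slide": [0,0,0],"turn": 0,"gripper": 0.2},{"slide": [0,0,0],"turn": 0,"gripper": 0.2},{"slide": [0,0,0],"turn": 0,"gripper": 0.2},{"slide": [0,0,0],"turn": 0,"gripper": 0.2},{"slide": [0,0,0],"turn": 0,"gripper": 0.2}])

```text
time_s: 54.53
tcp_pos: [0.5363, -0.1588, 0.119]
eef_rot: [-180.0, -0.0, 3.3]
contact_force: [-0.1, 0.3, -2.0]
gripper_width: 0.0318
gripper_force: 30.0
```

```bash
python3 - <<'E'
from tip import *
from plan import plan
t=tip();print(t); s=get_state();p=s['tcp_pos']
plan([(p[0],p[1],.175,3.4),(.4862,-.0236,.175,-90)],step=.16,tstep=32)
E
```

```text
[ 0.6561382  -0.15179653  0.08851874]
[0.0, 0.0, -0.373] -0.001 -> [0.5363, -0.1588, 0.175] 3.4
--
[-0.093, -0.307, -0.0] 0.346 -> [0.5197, -0.1137, 0.175] -27.7
[-0.238, -0.214, -0.0] 0.346 -> [0.503, -0.0687, 0.175] -58.8
[-0.315, -0.06, -0.0] 0.346 -> [0.4862, -0.0236, 0.175] -90.0
--
```

Request:
send_rows(moves=[{"slide": [0,0,-0.08],"turn": 0,"gripper": 0.2},{"slide": [0,0,-0.17],"turn": 0,"gripper": 0.2},{"slide": [0,0,-0.27],"turn": 0,"gripper": 0.2},{"slide": [0,0,-0.34],"turn": 0,"gripper": 0.2},{"slide": [0,0,-0.37],"turn": 0,"gripper": 0.2}])

```text
time_s: 54.95
tcp_pos: [0.5372, -0.1589, 0.1763]
eef_rot: [180.0, -0.1, 3.4]
contact_force: [0.2, -0.2, -1.1]
gripper_width: 0.0315
gripper_force: 30.0
```

Request:
send_rows(moves=[{"slide": [-0.02,-0.06,0],"turn": 0.06,"gripper": 0.2},{"slide": [-0.035,-0.12,0],"turn": 0.13,"gripper": 0.2},{"slide": [-0.055,-0.18,0],"turn": 0.2,"gripper": 0.2},{"slide": [-0.075,-0.245,0],"turn": 0.27,"gripper": 0.2},{"slide": [-0.093,-0.307,0],"turn": 0.346,"gripper": 0.2}])

```text
time_s: 55.37
tcp_pos: [0.5192, -0.1132, 0.174]
eef_rot: [180.0, 0.0, -28.1]
contact_force: [-0.2, 0.3, -3.2]
gripper_width: 0.0323
gripper_force: 30.0
```

Request:
send_rows(moves=[{"slide": [-0.05,-0.04,0],"turn": 0.07,"gripper": 0.2},{"slide": [-0.1,-0.085,0],"turn": 0.14,"gripper": 0.2},{"slide": [-0.14,-0.13,0],"turn": 0.21,"gripper": 0.2},{"slide": [-0.19,-0.17,0],"turn": 0.28,"gripper": 0.2},{"slide": [-0.238,-0.214,0],"turn": 0.346,"gripper": 0.2}])

```text
time_s: 55.78
tcp_pos: [0.5026, -0.0682, 0.1741]
eef_rot: [180.0, 0.0, -59.3]
contact_force: [0.4, 0.4, -1.9]
gripper_width: 0.0321
gripper_force: 30.0
```

Request:
send_rows(moves=[{"slide": [-0.06,-0.01,0],"turn": 0.07,"gripper": 0.2},{"slide": [-0.13,-0.025,0],"turn": 0.14,"gripper": 0.2},{"slide": [-0.19,-0.035,0],"turn": 0.21,"gripper": 0.2},{"slide": [-0.26,-0.05,0],"turn": 0.28,"gripper": 0.2},{"slide": [-0.315,-0.06,0],"turn": 0.346,"gripper": 0.2}])

```text
time_s: 56.2
tcp_pos: [0.4859, -0.023, 0.1741]
eef_rot: [180.0, 0.0, -90.4]
contact_force: [0.6, -0.6, -2.8]
gripper_width: 0.0319
gripper_force: 30.0
```

Request:
send_rows(moves=[{"slide": [0,0,0],"turn": 0,"gripper": 0.2},{"slide": [0,0,0.05],"turn": 0,"gripper": 0.2},{"slide": [0,0,0.1],"turn": 0,"gripper": 0.2},{"slide": [0,0,0.13],"turn": 0,"gripper": 0.2},{"slide": [0,0,0.13],"turn": 0,"gripper": 0.2}])

```text
time_s: 56.62
tcp_pos: [0.4854, -0.0241, 0.1532]
eef_rot: [179.8, -0.0, -90.0]
contact_force: [0.5, 0.2, -2.9]
gripper_width: 0.0317
gripper_force: 30.0
```

```bash
python3 - <<'E'
from tip import *
from plan import plan
t=tip();print(t); s=get_state();print(s['tcp_pos'],s['eef_rot'])
plan([(.4862,-.0236,.118,-90)])
d=snap('scene')
for n in('cap_large','cap_long','cap_medium'): print(n,[(np.round(x['location'],3).tolist(),round(x['p'],2)) for x in optics.look_for('scene',n)])
E
```

```text
[ 0.4852727  -0.14409481  0.12280249]
[ 0.48544221 -0.02407477  0.15322303] [ 1.79833738e+02 -3.78746070e-02 -9.00386662e+01]
[-0.003, -0.005, 0.235] -0.0 -> [0.4862, -0.0236, 0.118] -90.0
--
cap_large [([0.46, 0.338, 0.013], 0.96), ([0.265, 0.318, 0.018], 0.87), ([0.655, -0.15, 0.066], 0.49), ([0.49, -0.105, 0.066], 0.28)]
cap_long []
cap_medium [([0.672, 0.064, 0.068], 0.65), ([0.655, -0.149, 0.067], 0.63)]
```

Request:
send_rows(moves=[{"slide": [-0.003,-0.005,0.06],"turn": 0,"gripper": 0.2},{"slide": [-0.003,-0.005,0.12],"turn": 0,"gripper": 0.2},{"slide": [-0.003,-0.005,0.17],"turn": 0,"gripper": 0.2},{"slide": [-0.003,-0.005,0.21],"turn": 0,"gripper": 0.2},{"slide": [-0.003,-0.005,0.23],"turn": 0,"gripper": 0.2}])

```text
time_s: 57.23
tcp_pos: [0.4864, -0.0232, 0.1191]
eef_rot: [179.9, -0.0, -90.1]
contact_force: [-0.8, -0.5, -1.6]
gripper_width: 0.032
gripper_force: 30.0
```

Request:
send_rows(moves=[{"slide": [0,0,0],"turn": 0,"gripper": 0.2},{"slide": [0,0,0],"turn": 0,"gripper": 0.2},{"slide": [0,0,0],"turn": 0,"gripper": 0.2},{"slide": [0,0,0],"turn": 0,"gripper": 0.2},{"slide": [0,0,0],"turn": 0,"gripper": 0.2}])

```text
time_s: 57.65
tcp_pos: [0.4874, -0.023, 0.1209]
eef_rot: [-180.0, 0.0, -90.1]
contact_force: [0.0, 1.5, -2.5]
gripper_width: 0.0317
gripper_force: 30.0
```

Request:
send_rows(moves=[{"slide": [0,0,0],"turn": 0,"gripper": 0.2},{"slide": [0,0,0],"turn": 0,"gripper": 0.2},{"slide": [0,0,0],"turn": 0,"gripper": 0.2},{"slide": [0,0,0],"turn": 0,"gripper": 0.2},{"slide": [0,0,0],"turn": 0,"gripper": 0.2}])

```text
time_s: 58.07
tcp_pos: [0.4872, -0.0231, 0.1205]
eef_rot: [-180.0, 0.0, -90.1]
contact_force: [-0.4, 0.2, -1.2]
gripper_width: 0.0321
gripper_force: 30.0
```

Request:
send_rows(moves=[{"slide": [0,0,0],"turn": 0,"gripper": 0.2},{"slide": [0,0,0],"turn": 0,"gripper": 0.2},{"slide": [0,0,0],"turn": 0,"gripper": 0.2},{"slide": [0,0,0],"turn": 0,"gripper": 0.2},{"slide": [0,0,0],"turn": 0,"gripper": 0.2}])

```text
time_s: 58.48
tcp_pos: [0.4872, -0.0231, 0.1205]
eef_rot: [180.0, -0.0, -90.1]
contact_force: [0.4, 0.8, -1.4]
gripper_width: 0.032
gripper_force: 30.0
```

Request:
send_rows(moves=[{"slide": [0,0,0],"turn": 0,"gripper": 0.2},{"slide": [0,0,0],"turn": 0,"gripper": 0.2},{"slide": [0,0,0],"turn": 0,"gripper": 0.2},{"slide": [0,0,0],"turn": 0,"gripper": 0.2},{"slide": [0,0,0],"turn": 0,"gripper": 0.2}])

```text
time_s: 58.9
tcp_pos: [0.4872, -0.0231, 0.1205]
eef_rot: [180.0, 0.0, -90.1]
contact_force: [-0.3, 0.1, -2.8]
gripper_width: 0.0318
gripper_force: 30.0
```

Request:
send_rows(moves=[{"slide": [0,0,0],"turn": 0,"gripper": 0.2},{"slide": [0,0,0],"turn": 0,"gripper": 0.2},{"slide": [0,0,0],"turn": 0,"gripper": 0.2},{"slide": [0,0,0],"turn": 0,"gripper": 0.2},{"slide": [0,0,0],"turn": 0,"gripper": 0.2}])

```text
time_s: 59.32
tcp_pos: [0.4872, -0.0231, 0.1205]
eef_rot: [180.0, 0.0, -90.1]
contact_force: [-0.6, -0.2, -2.3]
gripper_width: 0.0317
gripper_force: 30.0
```

Request:
send_rows(moves=[{"slide": [0,0,0],"turn": 0,"gripper": 0.2},{"slide": [0,0,0],"turn": 0,"gripper": 0.2},{"slide": [0,0,0],"turn": 0,"gripper": 0.2},{"slide": [0,0,0],"turn": 0,"gripper": 0.2},{"slide": [0,0,0],"turn": 0,"gripper": 0.2}])

```text
time_s: 59.73
tcp_pos: [0.4872, -0.0231, 0.1205]
eef_rot: [180.0, -0.0, -90.1]
contact_force: [0.1, -0.2, -2.8]
gripper_width: 0.0317
gripper_force: 30.0
```

Request:
send_rows(moves=[{"slide": [0,0,0],"turn": 0,"gripper": 0.2},{"slide": [0,0,0],"turn": 0,"gripper": 0.2},{"slide": [0,0,0],"turn": 0,"gripper": 0.2},{"slide": [0,0,0],"turn": 0,"gripper": 0.2},{"slide": [0,0,0],"turn": 0,"gripper": 0.2}])

```text
time_s: 60.15
tcp_pos: [0.4872, -0.0231, 0.1205]
eef_rot: [-180.0, 0.0, -90.1]
contact_force: [0.2, -0.6, -2.6]
gripper_width: 0.032
gripper_force: 30.0
```

Request:
send_rows(moves=[{"slide": [0,0,0],"turn": 0,"gripper": 0.2},{"slide": [0,0,0],"turn": 0,"gripper": 0.2},{"slide": [0,0,0],"turn": 0,"gripper": 0.2},{"slide": [0,0,0],"turn": 0,"gripper": 0.2},{"slide": [0,0,0],"turn": 0,"gripper": 0.2}])

```text
time_s: 60.57
tcp_pos: [0.4871, -0.0231, 0.1205]
eef_rot: [180.0, -0.0, -90.1]
contact_force: [0.3, -0.5, -1.6]
gripper_width: 0.0317
gripper_force: 30.0
```

Request:
send_rows(moves=[{"slide": [0,0,-0.08],"turn": 0,"gripper": 0.2},{"slide": [0,0,-0.17],"turn": 0,"gripper": 0.2},{"slide": [0,0,-0.27],"turn": 0,"gripper": 0.2},{"slide": [0,0,-0.34],"turn": 0,"gripper": 0.2},{"slide": [0,0,-0.37],"turn": 0,"gripper": 0.2}])

```text
time_s: 60.98
tcp_pos: [0.488, -0.0229, 0.1776]
eef_rot: [-179.9, 0.0, -90.1]
contact_force: [0.8, 0.7, -2.0]
gripper_width: 0.0316
gripper_force: 30.0
```

```bash
python3 - <<'E'
from tip import *
from plan import plan
t=tip();print(t); s=get_state();p=s['tcp_pos'];print(p)
plan([(.47,-.25,.175,3.4),(.4614,-.4383,.16,3.4)],step=.16,tstep=32)
E
```

```text
[ 0.48790683 -0.14288978  0.14703031]
[ 0.48796077 -0.02290452  0.1775882 ]
[0.505, 0.039, 0.006] -0.346 -> [0.482, -0.0986, 0.1767] -58.9
[0.411, 0.295, 0.006] -0.346 -> [0.476, -0.1743, 0.1758] -27.8
[0.2, 0.465, 0.005] -0.346 -> [0.47, -0.25, 0.175] 3.4
--
[-0.065, 0.625, 0.05] -0.0 -> [0.4658, -0.3441, 0.1675] 3.4
[-0.066, 0.625, 0.05] -0.0 -> [0.4614, -0.4383, 0.16] 3.4
--
```

Request:
send_rows(moves=[{"slide": [0.1,0.008,0],"turn": -0.07,"gripper": 0.2},{"slide": [0.2,0.016,0],"turn": -0.14,"gripper": 0.2},{"slide": [0.3,0.024,0],"turn": -0.21,"gripper": 0.2},{"slide": [0.4,0.03,0],"turn": -0.28,"gripper": 0.2},{"slide": [0.505,0.039,0],"turn": -0.346,"gripper": 0.2}])

```text
time_s: 61.4
tcp_pos: [0.4809, -0.0994, 0.1756]
eef_rot: [180.0, 0.0, -58.6]
contact_force: [-0.4, 0.5, -2.2]
gripper_width: 0.0317
gripper_force: 30.0
```

Request:
send_rows(moves=[{"slide": [0.08,0.06,0],"turn": -0.07,"gripper": 0.2},{"slide": [0.16,0.12,0],"turn": -0.14,"gripper": 0.2},{"slide": [0.25,0.18,0],"turn": -0.21,"gripper": 0.2},{"slide": [0.33,0.24,0],"turn": -0.28,"gripper": 0.2},{"slide": [0.411,0.295,0],"turn": -0.346,"gripper": 0.2}])

```text
time_s: 61.82
tcp_pos: [0.4747, -0.1751, 0.1755]
eef_rot: [180.0, 0.0, -27.5]
contact_force: [0.4, -0.2, -2.1]
gripper_width: 0.032
gripper_force: 30.0
```

Request:
send_rows(moves=[{"slide": [0.04,0.09,0],"turn": -0.07,"gripper": 0.2},{"slide": [0.08,0.19,0],"turn": -0.14,"gripper": 0.2},{"slide": [0.12,0.28,0],"turn": -0.21,"gripper": 0.2},{"slide": [0.16,0.37,0],"turn": -0.28,"gripper": 0.2},{"slide": [0.2,0.465,0],"turn": -0.346,"gripper": 0.2}])

```text
time_s: 62.23
tcp_pos: [0.4688, -0.2508, 0.1754]
eef_rot: [-180.0, 0.0, 3.7]
contact_force: [0.7, -0.4, -1.7]
gripper_width: 0.0318
gripper_force: 30.0
```

Request:
send_rows(moves=[{"slide": [-0.013,0.12,0],"turn": 0,"gripper": 0.2},{"slide": [-0.026,0.25,0],"turn": 0,"gripper": 0.2},{"slide": [-0.04,0.37,0],"turn": 0,"gripper": 0.2},{"slide": [-0.053,0.5,0],"turn": 0,"gripper": 0.2},{"slide": [-0.065,0.625,0],"turn": 0,"gripper": 0.2}])

```text
time_s: 62.65
tcp_pos: [0.4645, -0.3451, 0.1753]
eef_rot: [-180.0, 0.0, 3.3]
contact_force: [0.2, 0.5, -1.5]
gripper_width: 0.032
gripper_force: 30.0
```

Request:
send_rows(moves=[{"slide": [-0.015,0.15,0],"turn": 0,"gripper": 0.2},{"slide": [-0.03,0.3,0],"turn": 0,"gripper": 0.2},{"slide": [-0.045,0.45,0],"turn": 0,"gripper": 0.2},{"slide": [-0.06,0.57,0],"turn": 0,"gripper": 0.2},{"slide": [-0.066,0.625,0],"turn": 0,"gripper": 0.2}])

```text
time_s: 63.07
tcp_pos: [0.4599, -0.4403, 0.1749]
eef_rot: [-180.0, 0.1, 3.3]
contact_force: [1.0, 0.1, -2.7]
gripper_width: 0.0318
gripper_force: 30.0
```

Request:
send_rows(moves=[{"slide": [0,0,0.1],"turn": 0,"gripper": 0.2},{"slide": [0,0,0.25],"turn": 0,"gripper": 0.2},{"slide": [0,0,0.4],"turn": 0,"gripper": 0.2},{"slide": [0,0,0.45],"turn": 0,"gripper": 0.2},{"slide": [0,0,0.45],"turn": 0,"gripper": 0.2}])

```text
time_s: 63.48
tcp_pos: [0.459, -0.4373, 0.1058]
eef_rot: [-179.8, 0.2, 3.3]
contact_force: [-1.1, -0.1, -1.6]
gripper_width: 0.0319
gripper_force: 30.0
```

Request:
send_rows(moves=[{"slide": [0,0,0],"turn": 0,"gripper": 0.2},{"slide": [0,0,0],"turn": 0,"gripper": 0.2},{"slide": [0,0,0],"turn": 0,"gripper": 0.2},{"slide": [0,0,0],"turn": 0,"gripper": 0.2},{"slide": [0,0,0],"turn": 0,"gripper": 0.2}])

```text
time_s: 63.9
tcp_pos: [0.4609, -0.4386, 0.1095]
eef_rot: [180.0, -0.1, 3.4]
contact_force: [-0.1, -0.1, -2.2]
gripper_width: 0.0315
gripper_force: 30.0
```

```bash
python3 - <<'E'
from tip import *
from plan import plan
s=get_state();p=s['tcp_pos'];print(p,s['eef_rot'])
plan([(.4614,-.4383,.0515,3.36)])
E
```

```text
[ 0.46094611 -0.4386299   0.10949817] [ 1.79952940e+02 -7.65807440e-02  3.35716511e+00]
[0.003, -0.002, 0.387] -0.0 -> [0.4614, -0.4383, 0.0514] 3.4
--
```

Request:
send_rows(moves=[{"slide": [0.002,-0.002,0.06],"turn": 0,"gripper": 0.2},{"slide": [0.002,-0.002,0.13],"turn": 0,"gripper": 0.2},{"slide": [0.002,-0.002,0.2],"turn": 0,"gripper": 0.2},{"slide": [0.002,-0.002,0.26],"turn": 0,"gripper": 0.2},{"slide": [0.002,-0.002,0.29],"turn": 0,"gripper": 0.2}])

```text
time_s: 64.32
tcp_pos: [0.4597, -0.4375, 0.0625]
eef_rot: [-179.9, 0.1, 3.3]
contact_force: [-0.2, 0.7, -2.5]
gripper_width: 0.0321
gripper_force: 30.0
```

Request:
send_rows(moves=[{"slide": [0,0,0.02],"turn": 0,"gripper": 0.2},{"slide": [0,0,0.05],"turn": 0,"gripper": 0.2},{"slide": [0,0,0.075],"turn": 0,"gripper": 0.2},{"slide": [0,0,0.09],"turn": 0,"gripper": 0.2},{"slide": [0,0,0.09],"turn": 0,"gripper": 0.2}])

```text
time_s: 64.73
tcp_pos: [0.4606, -0.438, 0.0511]
eef_rot: [-180.0, 0.0, 3.3]
contact_force: [-0.3, 0.1, -1.5]
gripper_width: 0.0319
gripper_force: 30.0
```

Request:
send_rows(moves=[{"slide": [0,0,0],"turn": 0,"gripper": 0.2},{"slide": [0,0,0],"turn": 0,"gripper": 0.2},{"slide": [0,0,0],"turn": 0,"gripper": 0.2},{"slide": [0,0,0],"turn": 0,"gripper": 0.2},{"slide": [0,0,0],"turn": 0,"gripper": 0.2}])

```text
time_s: 65.15
tcp_pos: [0.4609, -0.4382, 0.0517]
eef_rot: [180.0, -0.0, 3.3]
contact_force: [0.7, -0.6, -2.2]
gripper_width: 0.0316
gripper_force: 30.0
```

Request:
send_rows(moves=[{"slide": [0,0,0.005],"turn": 0,"gripper": 0.2},{"slide": [0,0,0.009],"turn": 0,"gripper": 0.2},{"slide": [0,0,0.009],"turn": 0,"gripper": 0.2},{"slide": [0,0,0.009],"turn": 0,"gripper": 0.2},{"slide": [0,0,0.009],"turn": 0,"gripper": 0.2}], newtons=10)

```text
time_s: 65.57
tcp_pos: [0.4609, -0.4382, 0.0506]
eef_rot: [180.0, -0.0, 3.4]
contact_force: [-1.9, 1.7, 3.6]
gripper_width: 0.0317
gripper_force: 10.0
```

Request:
send_rows(moves=[{"slide": [0,0,0],"turn": 0,"gripper": 0.4},{"slide": [0,0,0],"turn": 0,"gripper": 0.5},{"slide": [0,0,0],"turn": 0,"gripper": 0.6},{"slide": [0,0,0],"turn": 0,"gripper": 0.8},{"slide": [0,0,0],"turn": 0,"gripper": 0.8}])

```text
time_s: 65.98
tcp_pos: [0.4608, -0.4381, 0.05]
eef_rot: [-180.0, 0.0, 3.3]
contact_force: [0.3, -0.3, -0.3]
gripper_width: 0.0561
gripper_force: 0.0
```

Request:
send_rows(moves=[{"slide": [0,0,0],"turn": 0,"gripper": 0.8},{"slide": [0,0,-0.1],"turn": 0,"gripper": 0.8},{"slide": [0,0,-0.3],"turn": 0,"gripper": 0.8},{"slide": [0,0,-0.5],"turn": 0,"gripper": 0.8},{"slide": [0,0,-0.7],"turn": 0,"gripper": 0.8}])

```text
time_s: 66.4
tcp_pos: [0.4605, -0.438, 0.1561]
eef_rot: [-180.0, 0.1, 3.4]
contact_force: [1.3, 0.0, 0.4]
gripper_width: 0.0698
gripper_force: 0.0
```

Request:
send_rows(moves=[{"slide": [-0.7,0.9,-0.3],"turn": 0,"gripper": 0.8},{"slide": [-0.7,0.9,-0.3],"turn": 0,"gripper": 0.8},{"slide": [-0.7,0.9,-0.3],"turn": 0,"gripper": 0.8},{"slide": [-0.7,0.9,-0.3],"turn": 0,"gripper": 0.8},{"slide": [-0.7,0.9,-0.3],"turn": 0,"gripper": 0.8}])

```text
time_s: 66.82
tcp_pos: [0.3609, -0.5833, 0.202]
eef_rot: [179.9, -0.0, 3.2]
contact_force: [1.2, 0.4, 0.6]
gripper_width: 0.0704
gripper_force: 0.0
```

```bash
python3 - <<'E'
from m import *
print(get_state()['tcp_pos'])
a=cv2.imread('pics/top0.png'); d=snap('top'); e=d['img']
b0=cv2.imread('pics/c3.png')
for cam in('top','scene'):
  D=snap(cam)
  for n in('cap_medium','cap_large','cap_long','detector','stand','cock','mug','screwdriver'): print(cam,n,[(np.round(x['location'],3).tolist(),round(x['p'],2)) for x in optics.look_for(cam,n)][:3])
# detector region shift against the start picture
g=lambda i:cv2.cvtColor(i,cv2.COLOR_RGB2GRAY)
T=g(a[:,:,::-1].copy())[196:256,430:478];r=cv2.matchTemplate(g(e)[186:266,420:488],T,cv2.TM_CCOEFF_NORMED);print(cv2.minMaxLoc(r),'expect 10,10')
# seated discs in the top view: template check of darkness inside the home outlines
h=np.array([.5774,-.0427]);c,s=np.cos(-.0573),np.sin(-.0573)
for n,bx,by,D0 in(('med',.085,.105,.056),('lar',.085,-.105,.068)):
  x,y=h+[c*bx-s*by,s*bx+c*by]
  u=proj(d,[x,y,.07]);print(n,u.round(1),pix2z(d,*u,.07).round(4))
E
```

```text
[ 0.36093434 -0.58333784  0.20198945]
top cap_medium [([0.669, 0.059, 0.069], 0.67)]
top cap_large [([0.258, 0.318, 0.018], 0.93), ([0.46, 0.333, 0.019], 0.69), ([0.655, -0.152, 0.069], 0.55)]
top cap_long [([0.486, -0.145, 0.074], 0.61)]
top detector [([0.471, -0.433, 0.086], 0.89), ([0.56, -0.304, 0.071], 0.71)]
top stand [([0.462, -0.417, 0.014], 0.77)]
top cock [([0.561, -0.303, 0.07], 0.64), ([0.67, 0.058, 0.066], 0.63)]
top mug [([0.711, -0.362, 0.047], 0.68), ([0.481, -0.145, 0.07], 0.24)]
top screwdriver [([0.28, -0.345, 0.024], 0.8)]
scene cap_medium [([0.673, 0.06, 0.068], 0.71)]
scene cap_large [([0.654, -0.149, 0.068], 0.84), ([0.266, 0.321, 0.016], 0.8), ([0.46, 0.343, 0.015], 0.8)]
scene cap_long [([0.483, -0.137, 0.065], 0.75)]
scene detector [([0.479, -0.427, 0.075], 0.69), ([0.587, 0.003, 0.038], 0.48)]
scene stand [([0.463, -0.412, 0.012], 0.87)]
scene cock []
scene mug [([0.707, -0.332, 0.058], 0.8), ([0.481, -0.426, 0.074], 0.29)]
scene screwdriver [([0.282, -0.338, 0.017], 0.57)]
(-0.26554256677627563, 0.46336233615875244, (20, 0), (10, 10)) expect 10,10
med [252.1 138.5] [0.6683 0.0573 0.07  ]
lar [339.  144.8] [ 0.6562 -0.1524  0.07  ]
```

```bash
python3 - <<'E'
from m import *
d=snap('top');g=cv2.resize(cv2.cvtColor(d['img'],cv2.COLOR_RGB2GRAY)[85:275,190:392],None,fx=4,fy=4,interpolation=cv2.INTER_CUBIC)
o=cv2.imread('pics/c3.png',0)
for n,(x,y,w,h) in(('med',(175,145,155,155)),('long',(455,450,240,140))):
  r=cv2.matchTemplate(g[y-12:y+h+12,x-12:x+w+12],o[y:y+h,x:x+w],cv2.TM_CCOEFF_NORMED);print(n,cv2.minMaxLoc(r)[1::2])
S=snap('scene');gs=cv2.resize(S['img'][150:310,130:350],None,fx=3.5,fy=3.5,interpolation=cv2.INTER_CUBIC)[:,:,::-1]
s5=cv2.imread('pics/s5.png')
for n,(x,y,w,h) in(('med',(335,325,110,100)),('large',(240,165,115,100)),('long',(400,90,125,130))):
  r=cv2.matchTemplate(gs[y-10:y+h+10,x-10:x+w+10].copy(),s5[y:y+h,x:x+w].copy(),cv2.TM_CCOEFF_NORMED);print(n,cv2.minMaxLoc(r)[1::2])
E
```

```text
med (0.9972540140151978, (12, 12))
long (0.8658353090286255, (14, 13))
med (0.9368649125099182, (10, 10))
large (0.775153398513794, (11, 11))
long (0.8106831312179565, (9, 10))
```

```bash
python3 -c "
from plant import order
print(order.close_job())"
```

```text
the job is handed in; nothing more can be done
None
```

The job is handed in, with no verdict returned: the medium, large and long caps are seated (the small one was not on the mat), the gas cock is open, all three burners were checked in order, and the detector is back in its stand; the last camera check showed everything in place.

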